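# Scoop closure studs out of a leaning jar

### The arm

A 6-joint arm with a two-finger parallel gripper is mounted at the origin on a cart in front of the work surface, level with it; the furniture and walls round the work are solid. World frame = base frame: x ahead of the robot, y to its left, z up, the work surface at z = 0. Lengths are in m, angles in rad, forces in N, time in s.
With the tool pointing down it reaches from about 0.425 to 0.95 m from the base axis. Payload 3.5 kg.
Tool frame: the origin (TCP) lies at the very end of the fingers, on their centre line; the grasp point (between the pads) lies 19 mm behind it; z points along the fingers, y is the line along which they close (so a half turn about z gives the same grasp; the last joint's range is limited). The gripper opens to 85 mm and grips with 20 to 120 N. Pads are 22 mm wide; open, the fingers measure 114 mm over their backs; the gripper's body (76 mm by 85 mm) begins 54 mm behind the grasp point. The pads swing forward as they close: fully open they stand 13 mm farther back than shut.
Start: joints at [-1.437, 0.286, 1.577, -0, 1.279, -0.15], TCP at [0.189, -0.648, 0.198] pointing down, gripper open.
Joint ranges: [-2.77, 2.77], [-0.9, 2.22], [0.21, 2.48], [-1.53, 4.67], [0.24, 2.81], [-2.84, 2.84]. Speed limits (rad/s): [2.79, 2.79, 3.14, 3.14, 3.14, 3.14].

### API

Orientations are given as a unit quaternion [x, y, z, w].
In Python, from plant import ctrl gives the robot as it stands.
- The arm moves only by the tool carry_out, never from a script. Its argument "deltas" is one flat list of numbers, 6 for each row, row after row: the shift along the tool's x, y, z in m, then the turn, a rotation vector about the tool's x, y, z in rad. A call has 1 to 5 rows; each row is the pose to reach, as a shift and turn from the pose commanded when the call began, along the tool's axes at that moment; what a row does not reach only later rows make up. A row lasts 1/8 s, in which the tool goes at most 62.5 mm and 10.7 degrees, less where a joint would pass 70% of its speed; a pose out of reach is approached as far as the arm can. A call with a gripper value outside its range is refused whole. "grip" is the opening in per cent of the stroke, from 0 (shut) to 100 (fully open), set as the call begins (left out, the last holds). The fingers move at their own pace and stop on an object; "grip_force" is the grip in N (left out, the last holds). Time passes only in rows, so rows that repeat a pose let the fingers close. It gives the time, the measured TCP pose, the force, the opening and the grip force at its end, in the units of the state.
- ctrl.get_state(): the state, without advancing time (a new reading comes with each control period).
- ctrl.read_camera(name): name is "side" or "top" or "wrist"; returns (picture, depth): 480x640x3 uint8, red, green, blue; 480x640 float32, m along the optical axis (not along the pixel's ray), 0 where there is no reading.
- ctrl.camera_model(name): a dict with "intrinsics" (3x3 intrinsics, pixels), "extrinsics" (4x4, takes a point from world to camera coordinates); the wrist camera has in their place "hand_eye" (4x4, takes a point from camera to tool coordinates, whose origin is the TCP and whose axes are the flange's). Camera axes: x right, y down, z forward; pixel columns grow to the right and rows downward; lengths in m; the calibration is good to about 2 mm. The wrist camera is an equidistant fisheye: a pixel r from the principal point sees the ray r / f radians off the axis. A picture is of the moment at which its call begins: read the wrist's pose just before it. camera_model takes no time and is no camera call.
- ctrl.sign_off(): hands the job in; it is judged then, once.
Trained networks look in the newest picture that a camera, given by its name, has taken for a name from the list of things; names that differ only in an ending like _2 or _b are one class to them, and where a whole thing is asked for, a point or a joint stands for the part that bears it (a point fixed in the world has none). Each returns a list of dicts, best first, with "score" (0 to 1); they miss things now and then, are a little off and sometimes report something else, mostly with a low value. They report only what shows in the picture. A call takes as long as a camera call.
- ctrl.find_in(camera, query): "uv" ([column, row] in pixels, amid what is visible of it).
The state is a dict: "time": time; "qpos": joint angles; "dq": joint speeds; "joint_efforts": joint torques, N m; "eef_pos": TCP position; "tcp_rot": TCP orientation; "contact_force": force on the tool from outside, world axes, zero at the start; "wrist_torque": the same for the moment, N m; "opening": opening from 0.0 (shut) to 1.0 (fully open); "finger_force": force on a finger pad.
Only numpy, scipy, OpenCV 4.12 (cv2) and the standard library are available. Lean on these libraries where they do the work, as an engineer would, in place of code of your own. Each camera call takes 0.05 s, during which the arm holds its last target. There are 200 camera calls.

### The job

Two brass closure studs are needed for the strap of the green ledger. Use the scoop to bring at least two out of the leaning glass jar, tip them into the white card tray, and stand the scoop back upright on the bench. Spill no stud on the bench and leave the other things on it alone.

Things in the scene. Friction and masses are not known exactly. Their poses are not given: they have to be found in the camera images.
- jar: clear glass jar fixed in a wooden wedge cradle 169 mm deep (x), 157 mm wide (y). Origin on the bench under the cradle's middle; x to the back, z up. The jar leans 25 degrees from vertical towards -x, so its mouth faces the front. Its axis runs from the outer bottom centre at (20, 0, 49) mm along (-0.423, 0, 0.906). Its floor slopes down 25 degrees towards -x; the studs lie at its front edge
- jar_mouth (a point): centre of the jar's mouth, in the plane of the rim, 98 mm along the jar's axis from the outer bottom; axes as jar. Mouth and neck: inner radius 46 mm, from 87 to 98 mm; below it a sloping shoulder from 70 to 87 mm. Walls 4 mm. Rim height above the bench: 117 mm at the front, 159 mm at the back
- jar_low (a point): lowest point inside the jar, where its sloping floor (5 mm thick) meets the front wall, 27 mm above the bench; axes as jar. The straight wall has an inner radius of 62 mm up to 70 mm along the axis; its inside is slightly faceted (60 mm at the flats)
- jar_mid (a point): point on the jar's axis 45 mm from the outer bottom; every place inside the jar is within 78 mm of it
- scoop: scoop (180 g) standing on the bench on its flat polished steel pan, handle up. Origin at the pan's underside centre, z up. The pan's 2 mm floor reaches from the open nose at x = -26.5 mm (34 mm wide; 50 mm wide from x = -19 mm on) to the closed back at x = +26 mm (26 mm high); side walls 21 mm high behind, 10 mm near the nose. With the handle vertical the pan slopes 10 degrees, nose up
- scoop_grip (a point): where to hold the handle: 155 mm along it, 45 mm below its top; axes as scoop. The handle rises from scoop (28.5, 0, 0) mm and leans 10 degrees towards the nose (-x): 5 x 14 mm steel strap, then from 120 to 200 mm along a wooden grip 14 mm thick, 18 mm wide (y); its flat faces, 14 mm apart, look along the scoop's x (square to the handle)
- scoop_pan (a point): middle of the hollow of the scoop's pan, 12 mm above its underside
- stud1: a ball-headed brass closure stud, 20.5 mm long, 14 g, polished: a 14 mm ball on a round-ended 9 mm shank; origin on its axis 11 mm from the shank's end, z along the axis towards the ball. All five are alike and start in a heap in the jar's lowest corner
- stud2: a ball-headed brass closure stud, 20.5 mm long, 14 g, polished: a 14 mm ball on a round-ended 9 mm shank; origin on its axis 11 mm from the shank's end, z along the axis towards the ball. All five are alike and start in a heap in the jar's lowest corner
- stud3: a ball-headed brass closure stud, 20.5 mm long, 14 g, polished: a 14 mm ball on a round-ended 9 mm shank; origin on its axis 11 mm from the shank's end, z along the axis towards the ball. All five are alike and start in a heap in the jar's lowest corner
- stud4: a ball-headed brass closure stud, 20.5 mm long, 14 g, polished: a 14 mm ball on a round-ended 9 mm shank; origin on its axis 11 mm from the shank's end, z along the axis towards the ball. All five are alike and start in a heap in the jar's lowest corner
- stud5: a ball-headed brass closure stud, 20.5 mm long, 14 g, polished: a 14 mm ball on a round-ended 9 mm shank; origin on its axis 11 mm from the shank's end, z along the axis towards the ball. All five are alike and start in a heap in the jar's lowest corner
- tray: open white card tray, 148 mm in x, 335 mm in y, walls 56 mm high, walls and floor 2 mm thick, 110 g, loose on the bench; origin at the underside centre, z up
- notepad: white notepad 106 x 75 x 11 mm lying on the bench; origin at its underside centre
- thread_spool: spool of white thread, 58 mm across and 55 mm high, at the back of the bench; origin at its underside centre
- red_spool: spool of red thread, 43 mm across and 40 mm high, at the back of the bench; origin at its underside centre
- tea_glass: tea glass 62 mm across and 86 mm high, back right; origin at its underside centre

How it is judged:
By the outcome, as a careful person would: the job done as asked, in the order asked, and still so for the second after the job is handed in, with the robot touching nothing.
It also fails if it takes over 67 s, if anything falls off the work surface, if the arm or the gripper's body presses on something with over 40 N, if the wrist force passes 120 N, or if a joint passes its speed limit or range.

## Working session

There is one attempt and no reset: what is moved stays moved. The work goes in short steps, Python scripts to look and compute and a tool call to move; the robot and the scene stay as the last step left them, time stands still between calls to the robot, and variables do not carry over. Pictures are saved under pics/ and viewed, at most 10 in all, crops included, and the job is handed in when it is done.

Besides the shell and the picture viewer there is one more tool, called after "Request:" as name(argument=value, ...) on one line, values as JSON. carry_out: Moves the arm, as the interface text tells. Its arguments: {"type":"object","properties":{"deltas":{"type":"array"},"grip":{"type":"number"},"grip_force":{"type":"number"}},"required":["deltas"]}

```bash
ls; mkdir -p pics
cat > h.py <<'E'
import numpy as np, cv2
from scipy.spatial.transform import Rotation as R
from plant import ctrl
np.set_printoptions(precision=4,suppress=True)
def save(c,n):
    p,d=ctrl.read_camera(c); cv2.imwrite(f'pics/{n}.png',p[:,:,::-1]); np.save(f'pics/{n}_d.npy',d); return p,d
def w(c,uv,z):
    m=ctrl.camera_model(c);K=np.array(m['intrinsics']);T=np.linalg.inv(np.array(m['extrinsics']))
    p=np.linalg.inv(K)@np.array([uv[0],uv[1],1])*z
    return T[:3,:3]@p+T[:3,3]
E
python3 - <<'E'
from h import *
for c in ('side','top'):
    p,d=save(c,c+'0')
    m=ctrl.camera_model(c);print(c,np.array(m['intrinsics']),np.linalg.inv(np.array(m['extrinsics'])))
    for q in ['jar','scoop','stud1','tray','notepad','thread_spool','red_spool','tea_glass']:
        for r in ctrl.find_in(c,q)[:2]:
            u,v=np.round(r['uv']).astype(int); z=d[v,u]; print(q,round(r['score'],2),u,v,w(c,(u,v),z))
s=ctrl.get_state();print(s)
print(ctrl.camera_model('wrist'))
E
```

```text
pics
side [[538.0115   0.     305.0234]
 [  0.     538.0115 233.9333]
 [  0.       0.       1.    ]] [[-0.9971 -0.0352  0.0676  0.5284]
 [-0.0757  0.5573 -0.8269  0.7496]
 [-0.0086 -0.8296 -0.5583  0.6594]
 [ 0.      0.      0.      1.    ]]
jar 0.6 310 211 [ 0.5927 -0.1647  0.0977]
scoop 0.77 390 220 [ 0.4191 -0.2983 -0.0016]
tray 0.69 381 359 [0.4573 0.1311 0.0022]
notepad 0.76 412 263 [ 0.3865 -0.1192  0.0121]
thread_spool 0.78 217 261 [ 0.7734 -0.092   0.0187]
thread_spool 0.24 392 224 [ 0.4178 -0.2612  0.0116]
red_spool 0.62 228 230 [ 0.7658 -0.1748  0.0383]
tea_glass 0.68 242 200 [ 0.7522 -0.2734  0.0539]
top [[620.7337   0.     318.0663]
 [  0.     620.7337 237.2674]
 [  0.       0.       1.    ]] [[ 0.0101 -0.9983  0.0567  0.5075]
 [-0.9999 -0.0103 -0.0031 -0.0597]
 [ 0.0036 -0.0566 -0.9984  1.2705]
 [ 0.      0.      0.      1.    ]]
jar 0.7 382 140 [ 0.781  -0.193   0.0074]
jar 0.6 403 219 [ 0.6146 -0.2307  0.0498]
scoop 0.75 403 316 [ 0.4211 -0.2376  0.0038]
scoop 0.5 403 220 [ 0.6127 -0.2308  0.0492]
stud1 0.61 394 238 [ 0.5773 -0.214   0.0426]
stud1 0.39 398 241 [ 0.5711
[... 430 characters left out ...]
.0016, -0.0006, -0.0003]), 'joint_efforts': array([  0.0001, -40.5958, -29.2945,  -0.0001,   0.0005,  -0.    ]), 'eef_pos': array([ 0.189 , -0.648 ,  0.1978]), 'tcp_rot': array([ 0.9899,  0.1414, -0.    ,  0.    ]), 'contact_force': array([-0.3438, -0.2367,  0.2396]), 'wrist_torque': array([ 0.0579, -0.0297,  0.0539]), 'finger_force': 0.0, 'opening': 1.0001549869873414}
{'intrinsics': array([[371.6483,   0.    , 319.5287],
       [  0.    , 371.6483, 236.8807],
       [  0.    ,   0.    ,   1.    ]]), 'hand_eye': array([[ 0.0007, -0.9463, -0.3233,  0.0837],
       [ 1.    ,  0.0007,  0.0001, -0.001 ],
       [ 0.0001, -0.3233,  0.9463, -0.1759],
       [ 0.    ,  0.    ,  0.    ,  1.    ]])}
```

View pics/side0.png

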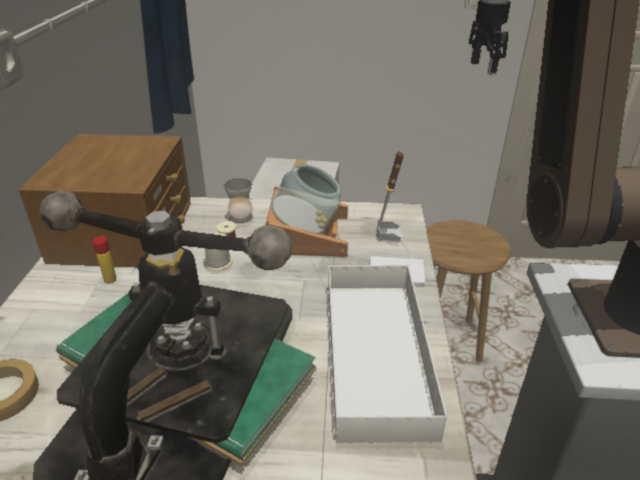

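View pics/top0.png

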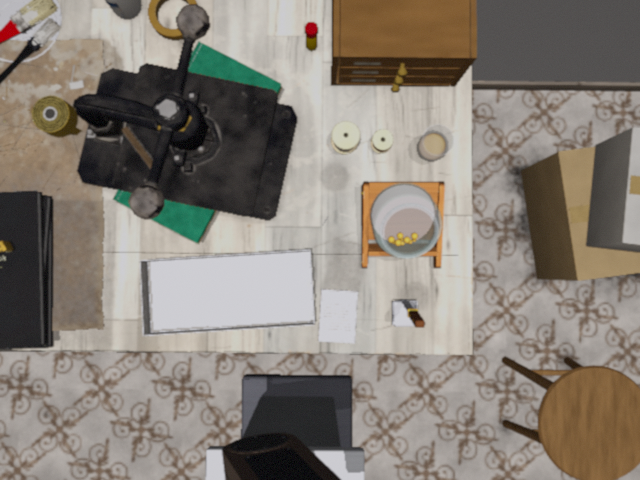

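Both pictures show the bench: scoop at (395,215) side / (405,312) top, jar at (402,220) top, tray at (230,290) top, notepad at (338,316) top. Next I'll zoom in and fit positions.

Run:
```python
from h import *
t=cv2.imread('pics/top0.png');s=cv2.imread('pics/side0.png')
z=lambda a:cv2.resize(a,(400,300),interpolation=cv2.INTER_CUBIC)
a=z(t[290:350,370:450]);b=z(s[145:250,325:465]);c=z(t[170:275,340:480]);d=z(s[155:260,250:390])
cv2.imwrite('pics/zoom.png',np.vstack([np.hstack([a,b]),np.hstack([c,d])]))
d=np.load('pics/top0_d.npy')
m=ctrl.camera_model('top');K=np.array(m['intrinsics']);T=np.linalg.inv(np.array(m['extrinsics']))
v,u=np.mgrid[:480,:640]
P=(np.stack([u,v,np.ones_like(u)],-1)*d[...,None])@np.linalg.inv(K).T@T[:3,:3].T+T[:3,3]
np.save('pics/top0_P.npy',P)
def box(mask,n):
    pts=P[mask][:,:2].astype(np.float32);r=cv2.minAreaRect(pts*1000);print(n,len(pts),r,'z',np.median(P[mask][:,2]))
def reg(a,b,c,e): q=np.zeros(d.shape,bool);q[c:e,a:b]=True;return q&(d>0)
Z=P[...,2]
print('bench z',np.median(Z[260:280,330:350]))
box(reg(130,322,240,345)&(Z>.03),'traywalls')
box(reg(350,460,170,275)&(Z>.012),'jar')
box(reg(316,362,285,350)&(Z>.007),'notepad')
k=reg(380,440,290,340)&(Z>.012)
box(k,'scoop')
for q in np.argwhere(reg(380,440,285,340)&(Z>.05))[::3]: print(q[::-1],P[q[0],q[1]])
```

```text
bench z -0.0007934712499210184
traywalls 1031 ((483.42120361328125, 114.79792785644531), (181.3458251953125, 335.5403747558594), 4.186879634857178) z 0.05216696312751412
jar 6259 ((603.65478515625, -230.23318481445312), (169.79087829589844, 158.71255493164062), 1.0246131420135498) z 0.06938784116404739
notepad 1770 ((414.4574279785156, -110.8609390258789), (84.88374328613281, 116.5098876953125), 87.24043273925781) z 0.010877290402656614
scoop 351 ((431.14794921875, -239.4460906982422), (48.954402923583984, 49.64700698852539), 2.617387056350708) z 0.13814456496403094
[404 304] [ 0.4479 -0.2322  0.0557]
[407 304] [ 0.4479 -0.2381  0.0557]
[410 304] [ 0.4478 -0.2445  0.0515]
[406 305] [ 0.4463 -0.2351  0.0625]
[409 305] [ 0.4466 -0.2404  0.0659]
[405 306] [ 0.4446 -0.2325  0.0676]
[408 306] [ 0.445  -0.2375  0.073 ]
[411 306] [ 0.4451 -0.2432  0.0732]
[406 307] [ 0.4433 -0.2329  0.0777]
[409 307] [ 0.4435 -0.2383  0.0804]
[412 307] [ 0.4437 -0.2436  0.083 ]
[407 308] [ 0.4418 -0.2339  0.0841]
[410 308] [ 0.442  -0.2391  0.0876]
[413 308] [ 0.4422 -0.2443  0.0907]
[408 309] [ 0.4417 -0.2
[... 2012 characters left out ...]
-0.2379  0.1975]
[422 322] [ 0.4243 -0.2433  0.1963]
[413 323] [ 0.4209 -0.2308  0.1771]
[416 323] [ 0.4225 -0.2329  0.1966]
[419 323] [ 0.4226 -0.2379  0.1976]
[422 323] [ 0.4226 -0.2432  0.197 ]
[414 324] [ 0.4199 -0.2311  0.1862]
[417 324] [ 0.4207 -0.2348  0.1955]
[420 324] [ 0.4208 -0.2398  0.1968]
[423 324] [ 0.4207 -0.2452  0.195 ]
[415 325] [ 0.4189 -0.2314  0.1956]
[418 325] [ 0.4192 -0.2361  0.1982]
[421 325] [ 0.4192 -0.2414  0.1972]
[424 325] [ 0.4192 -0.2466  0.197 ]
[417 326] [ 0.4173 -0.2348  0.1958]
[420 326] [ 0.4173 -0.24    0.1953]
[423 326] [ 0.4175 -0.2449  0.1971]
[417 327] [ 0.4154 -0.2351  0.1941]
[420 327] [ 0.4155 -0.2401  0.1948]
[423 327] [ 0.4155 -0.2455  0.1937]
```

View pics/zoom.png

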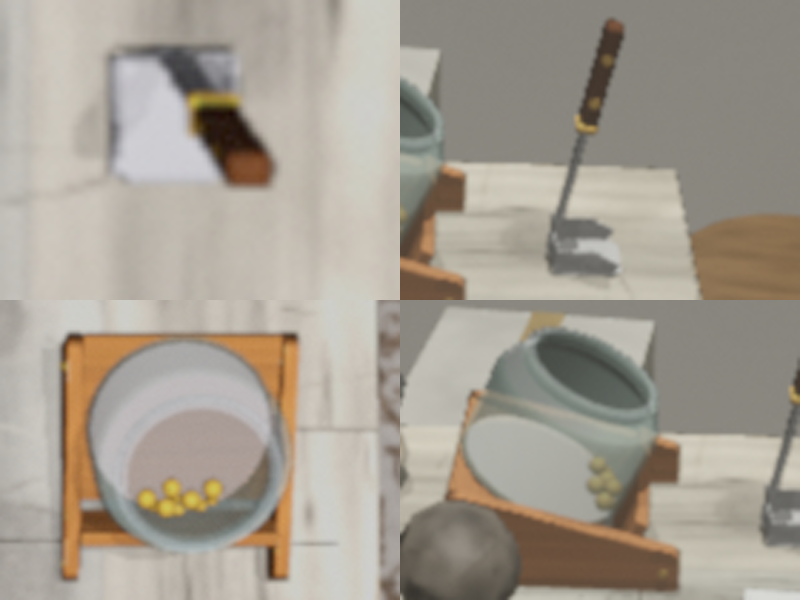

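The zoomed picture shows the scoop (pan at zoom (170,115), handle top at (250,165)) with its nose to the front and about zero yaw. The studs sit in an arc at the jar's front floor edge, around (180,497).

```bash
cat >> h.py <<'E'
S0=np.array([.427,-.239]); SY=0.0          # scoop origin, yaw
J0=np.array([.6037,-.2302]); JY=0.018
c10,s10=np.cos(np.radians(10)),np.sin(np.radians(10))
GL=.136 # TCP distance along handle
def scoop(origin,yaw,pitch,al=None):
    """TCP pose for scoop origin (3), heading of scoop +x, pitch>0 = nose down (deg, 0 = pan level)"""
    al=GL if al is None else al
    Rs=R.from_euler('z',yaw)*R.from_euler('y',-np.radians(pitch)) # rot about -y : +x up, nose down
    o=np.array([.0285-al*s10,0,al*c10])
    Rt=np.array([[0,1,0],[c10,0,s10],[s10,0,-c10]]).T
    return np.array(origin)+Rs.apply(o), Rs*R.from_matrix(Rt)
def cur():
    s=ctrl.get_state(); return np.array(s['eef_pos']),R.from_quat(s['tcp_rot'])
def plan(start,wps,dm=.055,da=9.5):
    """wps: (pos,rot[,rows]) ; prints calls"""
    rows=[];p,r=start
    for wp in wps:
        P,Q=wp[0],wp[1]; rv=(r.inv()*Q).as_rotvec()
        n=int(max(1,np.ceil(np.linalg.norm(P-p)/dm),np.ceil(np.degrees(np.linalg.norm(rv))/da),wp[2] if len(wp)>2 else 1))
        rows+=[(p+(P-p)*k/n, r*R.from_rotvec(rv*k/n)) for k in range(1,n+1)]; p,r=P,Q
    p,r=start
    for i in range(0,len(rows),5):
        out=[]
        for P,Q in rows[i:i+5]:
            d=np.r_[np.round(r.inv().apply(P-p),3),np.round((r.inv()*Q).as_rotvec(),3)]; out+=list(d)
        print(len(rows[i:i+5]),'['+','.join('%g'%(x+0) for x in out)+']')
        p,r=p+r.apply(d[:3]),r*R.from_rotvec(d[3:])
E
python3 - <<'E'
from h import *
a=scoop([*S0,0],SY,0,.25); p,r=cur()
plan((p,r),[(p+[.03,.1,.1],r,3),(a[0]+[0,0,.05],a[1]),a])
E
```

```text
5 [0.019,-0.029,-0.033,0,0,0,0.038,-0.058,-0.067,0,0,0,0.057,-0.088,-0.1,0,0,0,0.091,-0.118,-0.1,-0.019,0.014,-0.16,0.125,-0.148,-0.1,-0.037,0.028,-0.321]
5 [0.042,-0.018,0.001,-0.019,0.014,-0.16,0.083,-0.036,0.001,-0.038,0.028,-0.321,0.125,-0.054,0.001,-0.057,0.042,-0.481,0.167,-0.073,0.002,-0.075,0.056,-0.642,0.209,-0.091,0.002,-0.094,0.07,-0.802]
2 [0.042,0.017,0.004,-0.019,0.014,-0.161,0.041,0.01,0.053,-0.019,0.014,-0.161]
```

Request:
carry_out(deltas=[0.019, -0.029, -0.033, 0, 0, 0, 0.038, -0.058, -0.067, 0, 0, 0, 0.057, -0.088, -0.1, 0, 0, 0, 0.091, -0.118, -0.1, -0.019, 0.014, -0.16, 0.125, -0.148, -0.1, -0.037, 0.028, -0.321], grip=100)

```text
time: 1.52
eef_pos: [0.2682, -0.47, 0.2987]
tcp_rot: [0.954, 0.3, 0.017, 0.018]
contact_force: [-0.2, -0.2, -0.0]
opening: 0.998
finger_force: 0.0
```

Request:
carry_out(deltas=[0.042, -0.018, 0.001, -0.019, 0.014, -0.16, 0.083, -0.036, 0.001, -0.038, 0.028, -0.321, 0.125, -0.054, 0.001, -0.057, 0.042, -0.481, 0.167, -0.073, 0.002, -0.075, 0.056, -0.642, 0.209, -0.091, 0.002, -0.094, 0.07, -0.802])

```text
time: 2.15
eef_pos: [0.3883, -0.2758, 0.2967]
tcp_rot: [0.758, 0.648, 0.055, 0.055]
contact_force: [0.4, -1.0, -1.1]
opening: 1.0
finger_force: 0.0
```

Request:
carry_out(deltas=[0.042, 0.017, 0.004, -0.019, 0.014, -0.161, 0.041, 0.01, 0.053, -0.019, 0.014, -0.161, 0.041, 0.01, 0.053, -0.019, 0.014, -0.161])

```text
time: 2.52
eef_pos: [0.4105, -0.2365, 0.2419]
tcp_rot: [0.704, 0.705, 0.062, 0.057]
contact_force: [-0.2, 0.1, -0.1]
opening: 0.997
finger_force: 0.0
```

Run:
```python
from h import *
s=ctrl.get_state(); print(s['time'],s['eef_pos'],s['qpos'],s['contact_force'])
a=scoop([*S0,0],SY,0,.25); print(a[0],np.degrees((a[1].inv()*R.from_quat(s['tcp_rot'])).as_rotvec()))
p,d=save('wrist','w1'); print(ctrl.find_in('wrist','scoop')[:2],ctrl.find_in('wrist','scoop_grip')[:2])
```

```text
2.525 [ 0.4105 -0.2365  0.2419] [-0.8154 -0.3039  2.0895  0.1338  1.2471 -0.852 ] [-0.2017  0.0795 -0.0832]
[ 0.4121 -0.239   0.2462] [ 0.3415  0.3616 -0.0214]
[{'uv': [311.3, 202.1], 'score': 0.64}] [{'uv': [309.2, 203.2], 'score': 0.81}]
```

View pics/w1.png

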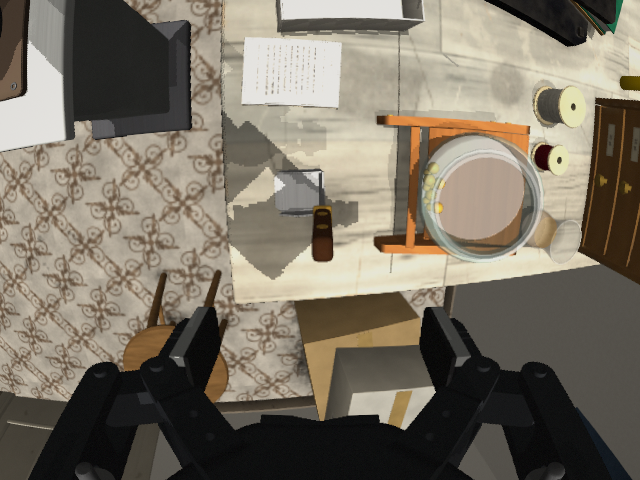

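The wrist view shows the handle from its top end (322,258) to its ring (323,207) and the pan at (275–322, 169–214), midway between the fingers. I'll check this against my model.

```bash
cat >> h.py <<'E'
def wproj(X,pose):
    m=ctrl.camera_model('wrist');K=np.array(m['intrinsics']);H=np.array(m['hand_eye'])
    c=H[:3,:3].T@(pose[1].inv().apply(np.array(X)-pose[0])-H[:3,3])
    th=np.arctan2(np.hypot(c[0],c[1]),c[2]);ph=np.arctan2(c[1],c[0])
    return np.array([K[0,2]+K[0,0]*th*np.cos(ph),K[1,2]+K[1,1]*th*np.sin(ph)])
E
python3 - <<'E'
from h import *
pose=cur()
def S(x,y,z): return [S0[0]+x,S0[1]+y,z]
for n,q in dict(top=S(-.0062,0,.197),ring=S(.0285-.12*s10,0,.118),noseL=S(-.0265,.017,.002),noseR=S(-.0265,-.017,.002),backL=S(.026,.025,.026),midL=S(-.019,.025,.01),midR=S(-.019,-.025,.01)).items(): print(n,wproj(q,pose))
im=cv2.imread('pics/w1.png'); cv2.imwrite('pics/w1z.png',cv2.resize(im[150:280,250:380],(780,600),interpolation=cv2.INTER_CUBIC)[:,:])
E
```

```text
top [317.7276 244.9126]
ring [317.8885 212.5985]
noseL [270.6862 173.3352]
noseR [271.5925 202.346 ]
backL [319.9874 167.851 ]
midL [277.5689 167.1034]
midR [278.7341 210.4412]
```

View pics/w1z.png

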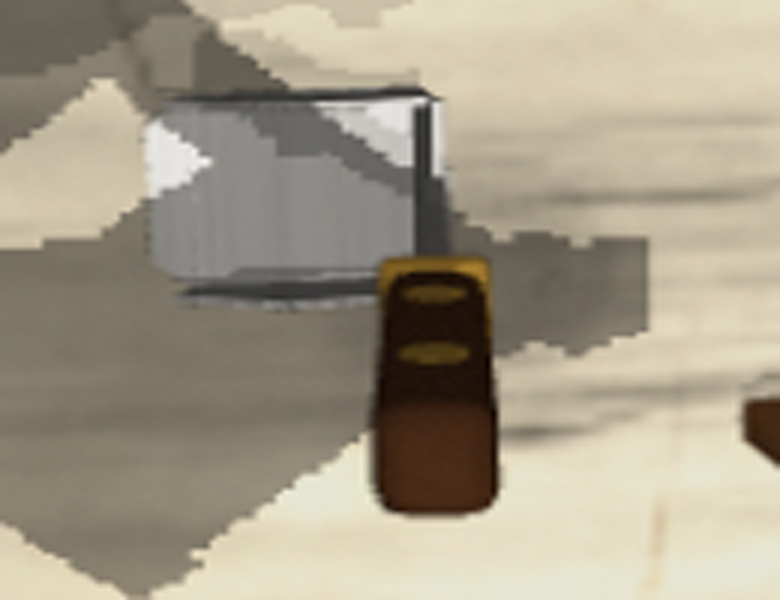

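```bash
sed -i 's/^S0=.*/S0=np.array([.430,-.242]); SY=0.0/' h.py
cat >> h.py <<'E'
def jar(q): # jar frame -> world
    return np.r_[J0,0]+R.from_euler('z',JY).apply(np.array(q))
AX=np.array([-.4226,0,.9063]);RX=np.array([.9063,0,.4226])
def jc(r,y,a): return jar(np.array([.020,0,.049])+AX*a+RX*r+np.array([0,y,0])) # radial x, y, axial
E
python3 - <<'E'
from h import *
pose=cur()
im=cv2.imread('pics/w1.png')
for rr,a,c in ((.046,.098,(0,0,255)),(.062,.070,(255,0,0)),(.062,.005,(0,255,0)),(.050,.098,(255,0,255))):
    pts=np.array([wproj(jc(rr*np.cos(t),rr*np.sin(t),a),pose) for t in np.linspace(0,6.283,60)])
    cv2.polylines(im,[np.round(pts*16).astype(int)],True,c,1,cv2.LINE_AA,4)
for q in [(-.0845,.0785,0),(-.0845,-.0785,0),(.0845,.0785,0),(.0845,-.0785,0)]: cv2.circle(im,tuple(np.round(wproj(jar(q),pose)).astype(int)),2,(0,255,255),-1)
cv2.imwrite('pics/w1j.png',cv2.resize(im[95:275,360:600],(800,600),interpolation=cv2.INTER_CUBIC))
a=scoop([*S0,0],SY,0,.25);b=scoop([*S0,0],SY,0,.17);g=scoop([*S0,0],SY,0)
plan(pose,[(*a,1),(*b,2),(*g,2)])
E
```

```text
5 [-0.002,0.002,0.002,0.002,0.002,0,-0.002,0.002,0.042,0.002,0.002,0,-0.002,0.002,0.082,0.002,0.002,0,-0.002,0.002,0.099,0.002,0.002,0,-0.002,0.002,0.116,0.002,0.002,0]
```

View pics/w1j.png

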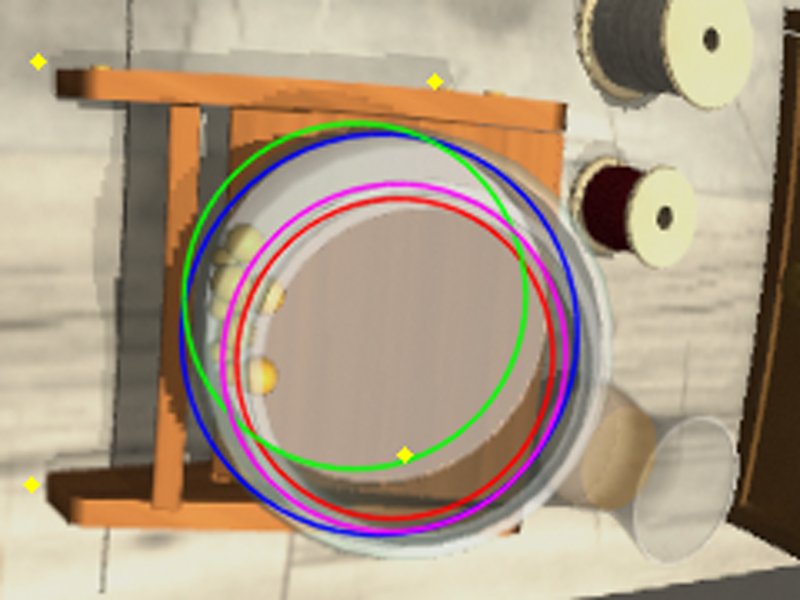

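The overlay is offset about 25 px to the right and 20 px down. I used a pose read after the arm had settled, so I'll retake the picture at rest.

```bash
sed -i 's/^S0=.*/S0=np.array([.427,-.239]); SY=0.0/' h.py
python3 - <<'E'
from h import *
pose=cur(); print(pose[0],ctrl.get_state()['dq'])
p,d=save('wrist','w2');im=p[:,:,::-1].copy()
im=cv2.resize(im[130:280,240:600],None,fx=2.2,fy=2.2,interpolation=cv2.INTER_CUBIC)
def pp(q): return np.round(((wproj(q,pose)-[240,130]+.5)*2.2)*16).astype(int)
for rr,a,c in ((.046,.098,(0,0,255)),(.062,.005,(0,255,0))):
    pts=np.array([pp(jc(rr*np.cos(t),rr*np.sin(t),a)) for t in np.linspace(0,6.283,60)])
    cv2.polylines(im,[pts],True,c,1,cv2.LINE_AA,4)
for q in [(-.0845,.0785,0),(-.0845,-.0785,0),(.0845,.0785,0)]: cv2.circle(im,tuple(pp(jar(q))//16),2,(0,255,255),-1)
def S(x,y,z): return [S0[0]+x,S0[1]+y,z]
h=lambda al,dx,y:S(.0285-al*s10+dx*c10,y,al*c10+dx*s10)
for L in ([h(.2,-.007,-.009),h(.2,.007,-.009),h(.2,.007,.009),h(.2,-.007,.009)],[S(-.0265,.017,0),S(-.0265,-.017,0),S(-.019,-.025,0),S(.026,-.025,0),S(.026,.025,0),S(-.019,.025,0)]):
    cv2.polylines(im,[np.array([pp(q) for q in L])],True,(255,0,255),1,cv2.LINE_AA,4)
cv2.imwrite('pics/w2o.png',im)
E
```

```text
[ 0.4128 -0.24    0.2482] [-0.0051 -0.0059 -0.0219 -0.001  -0.0047 -0.0002]
```

View pics/w2o.png

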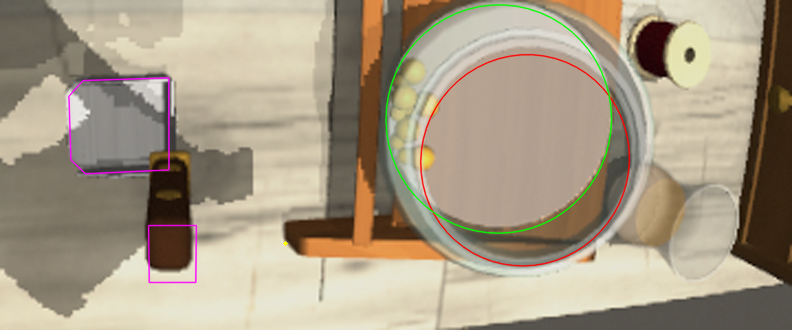

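With the settled pose the overlay fits: the pan outline (70–170, 78–172) and the jar floor ellipse both match. I'm going down to grasp now.

Run:
```python
from h import *
b=scoop([*S0,0],SY,0,.17);g=scoop([*S0,0],SY,0);print(g[0])
plan(cur(),[(*b,3),(*g,2)])
```

```text
[ 0.4319 -0.239   0.1339]
5 [0.001,-0.001,0.027,0.001,0.001,0,0.001,-0.001,0.055,0.002,0.002,0,0.002,-0.002,0.082,0.003,0.003,0,0.002,-0.002,0.099,0.003,0.003,0,0.002,-0.002,0.116,0.003,0.003,0]
```

Request:
carry_out(deltas=[0, -0.001, 0.027, 0, 0, 0, 0, -0.001, 0.055, 0, 0, 0, 0, -0.001, 0.082, 0, 0, 0, 0, -0.001, 0.099, 0, 0, 0, 0, -0.001, 0.115, 0, 0, 0])

```text
time: 3.35
eef_pos: [0.4321, -0.2401, 0.1334]
tcp_rot: [0.704, 0.704, 0.062, 0.063]
contact_force: [-0.4, -0.2, 0.1]
opening: 1.005
finger_force: 0.0
```

Request:
carry_out(deltas=[0, 0, 0, 0, 0, 0, 0, 0, 0, 0, 0, 0, 0, 0, 0, 0, 0, 0, 0, 0, 0, 0, 0, 0, 0, 0, 0, 0, 0, 0], grip=0, grip_force=80)

```text
time: 3.98
eef_pos: [0.4317, -0.2394, 0.1337]
tcp_rot: [0.704, 0.705, 0.062, 0.063]
contact_force: [0.2, 0.4, 2.2]
opening: 0.147
finger_force: 78.5
```

Run:
```python
from h import *
s=ctrl.get_state();print(s['time'],s['eef_pos'],s['tcp_rot'],s['opening'],s['finger_force'],s['contact_force'],s['qpos'])
g=scoop([*S0,0],SY,0);print(g[0],np.degrees((g[1].inv()*R.from_quat(s['tcp_rot'])).as_rotvec()))
np.save('pics/grasp.npy',np.r_[s['eef_pos'],s['tcp_rot']])
```

```text
3.975 [ 0.4317 -0.2394  0.1337] [0.7042 0.7046 0.0617 0.0625] 0.14709804337052187 78.4662938117981 [0.2196 0.4393 2.1881] [-0.7847 -0.1543  2.1716  0.1463  1.0032 -0.8565]
[ 0.4319 -0.239   0.1339] [-0.0827 -0.0626 -0.0357]
```

```bash
cat >> h.py <<'E'
def so(r,a,pitch,y=0): # TCP pose for scoop origin at jar coords
    return scoop(jc(r,y,a),JY,pitch)
def pts():
    L=[]
    for y in (-.017,-.008,0,.008,.017): L.append((-.0265,y,0))
    for x in np.linspace(-.019,.027,6):
        h=.010 if x<-.01 else .021
        for y in (-.025,0,.025):
            L.append((x,y,0)); 
            if y: L.append((x,y,h))
    for y in (-.025,0,.025): L.append((.028,y,.026))
    for al in np.linspace(0,.2,41):
        t,b=(.0025,.007) if al<.118 else (.007,.009)
        for dx in(-t,t):
            for y in (-b,b): L.append((.0285-al*s10+dx*c10,y,al*c10+dx*s10))
    for al,t in ((.136,.024),(.209,.045)):
        for dx in (-t,t):
            for y in (-.04,.04): L.append((.0285-al*s10+dx*c10,y,al*c10+dx*s10))
    return np.array(L)
PT=pts()
def clear(r,a,pitch,y0=0):
    ph=np.radians(pitch-25);Q=R.from_euler('y',-ph).apply(PT)+[r,y0,a]
    rho=np.hypot(Q[:,0],Q[:,1]);A=Q[:,2]
    lim=np.interp(A,[.070,.087],[.060,.046]); ins=A<.100
    c=np.where(ins,lim-rho,9); i=c.argmin()
    return A.min()-.005,c[i],PT[i]
E
python3 - <<'E'
from h import *
for w in [(.003,.13,25),(.003,.08,25),(.003,.03,25),(.003,.006,27),(-.015,.006,27),(-.034,.006,27),(-.036,.006,27)]:
    print(w,*clear(*w))
# tip-up: keep nose at wall (r=-.0605) , heel height hz above floor
for pitch in (27,20,15,10,5,0,-5,-10,-13):
    best=None
    for r in np.arange(-.05,0,.001):
        for a in np.arange(.005,.06,.001):
            cl=clear(r,a,pitch)
            ph=np.radians(pitch-25); n=R.from_euler('y',-ph).apply([-.0265,0,0])+[r,0,a]
            if cl[0]>=.0005 and cl[1]>=-.0005:
                k=n[0]+0.3*a
                if best is None or k<best[0]: best=(k,r,a,cl[0],cl[1],n[0],n[2])
    print(pitch,np.array(best) if best else None)
for n,w in dict(hi=(.003,.13,25),low=(.003,.006,27)).items(): print(n,so(*w)[0])
E
```

```text
(0.003, 0.13, 25) 0.12456587955583268 9.0 [-0.0265 -0.017   0.    ]
(0.003, 0.08, 25) 0.07456587955583267 0.012713457502819665 [ 0.027 -0.025  0.   ]
(0.003, 0.03, 25) 0.024565879555832674 0.020175384496520246 [ 0.028 -0.025  0.026]
(0.003, 0.006, 27) 7.516333738372388e-05 0.020890677795672226 [ 0.028 -0.025  0.026]
(-0.015, 0.006, 27) 7.516333738372388e-05 0.015167975903070563 [-0.0265 -0.017   0.    ]
(-0.034, 0.006, 27) 7.516333738372388e-05 -0.002827517438109009 [-0.0265 -0.017   0.    ]
(-0.036, 0.006, 27) 7.516333738372388e-05 -0.0047551725740879736 [-0.0265 -0.017   0.    ]
27 [-0.0554 -0.031   0.007   0.0011  0.0001 -0.0575  0.0061]
20 [-0.0547 -0.031   0.009   0.0013  0.0001 -0.0574  0.0113]
15 [-0.0538 -0.031   0.011   0.0011  0.0004 -0.0571  0.0156]
10 [-0.0534 -0.032   0.014   0.0014 -0.0001 -0.0576  0.0209]
5 [-0.0531 -0.033   0.016   0.0008 -0.0003 -0.0579  0.0251]
0 [-0.0523 -0.034   0.019   0.0013 -0.0005 -0.058   0.0302]
-5 [-0.0516 -0.035   0.021   0.0009 -0.0004 -0.0579  0.0343]
-10 [-0.0508 -0.036   0.023   0.0006 -0.0002 -0.0577  0.0382]
-13 [-0.0504 -0.037   0.025   0.0013 -0.0003 -0.0579  0.0413]
hi [ 0.5193 -0.2317  0.2915]
low [ 0.5674 -0.2309  0.1773]
```

Run:
```python
from h import *
u=scoop([*S0,.15],SY,0)
plan(cur(),[(*u,3),(*so(.003,.13,25),4),(*so(.003,.07,25),3),(*so(.003,.02,26),3),(*so(.003,.010,27),2)])
```

```text
5 [0,0.009,-0.049,0,0,0,0,0.018,-0.099,0.001,0.001,0,0,0.026,-0.148,0.001,0.001,0.001,0.002,0.048,-0.146,-0.108,0.003,-0.004,0.004,0.07,-0.144,-0.217,0.004,-0.008]
5 [0.001,0.021,0.007,-0.109,0.002,-0.004,0.003,0.042,0.013,-0.218,0.004,-0.008,0.003,0.043,0.033,-0.218,0.004,-0.008,0.003,0.044,0.053,-0.218,0.004,-0.008,0.003,0.045,0.073,-0.218,0.004,-0.008]
5 [0,-0.004,0.016,-0.006,0,0,0,-0.008,0.033,-0.012,0,0,0,-0.011,0.049,-0.017,0,0,0,-0.013,0.054,-0.026,0,0,0,-0.015,0.058,-0.035,0,0]
```

Request:
carry_out(deltas=[0, 0.009, -0.049, 0, 0, 0, 0, 0.018, -0.099, 0.001, 0.001, 0, 0, 0.026, -0.148, 0.001, 0.001, 0.001, 0.002, 0.048, -0.146, -0.108, 0.003, -0.004, 0.004, 0.07, -0.144, -0.217, 0.004, -0.008])

```text
time: 4.6
eef_pos: [0.4758, -0.235, 0.2875]
tcp_rot: [0.69, 0.697, 0.14, 0.138]
contact_force: [0.2, -0.1, -2.3]
opening: 0.149
finger_force: 78.6
```

Request:
carry_out(deltas=[0.001, 0.021, 0.007, -0.109, 0.002, -0.004, 0.003, 0.042, 0.013, -0.218, 0.004, -0.008, 0.003, 0.042, 0.013, -0.218, 0.004, -0.008, 0.003, 0.042, 0.013, -0.218, 0.004, -0.008])

```text
time: 5.1
eef_pos: [0.5185, -0.2316, 0.2904]
tcp_rot: [0.669, 0.681, 0.214, 0.209]
contact_force: [0.3, 0.1, -1.0]
opening: 0.148
finger_force: 78.8
```

Run:
```python
from h import *
s=ctrl.get_state(); g=so(.003,.13,25); p=cur()
print(s['time'],p[0],g[0],np.degrees((g[1].inv()*p[1]).as_rotvec()),s['opening'],s['contact_force'],s['wrist_torque'],s['qpos'])
save('side','s2')
plan(p,[(*so(.003,.07,25),3),(*so(.003,.02,26),4),(*so(.003,.010,27),3)])
im=cv2.imread('pics/s2.png');cv2.imwrite('pics/s2z.png',cv2.resize(im[80:260,240:440],(660,594),interpolation=cv2.INTER_CUBIC))
```

```text
5.1 [ 0.5185 -0.2316  0.2904] [ 0.5193 -0.2317  0.2915] [0.1897 0.0704 0.0227] 0.14792262845771859 [ 0.2603  0.0861 -0.9627] [-0.0196  0.5216  0.021 ] [-0.8202 -0.3236  2.1009  0.5301  0.9989 -1.0469]
5 [0,-0.003,0.02,-0.001,0,0,0,-0.006,0.039,-0.002,-0.001,0,0,-0.009,0.059,-0.003,-0.001,0,0,-0.012,0.071,-0.008,-0.001,0,0,-0.014,0.083,-0.012,-0.001,0]
5 [0,-0.003,0.012,-0.004,0,0,0,-0.006,0.024,-0.009,0,0,0,-0.007,0.028,-0.015,0,0,0,-0.009,0.031,-0.02,0,0,0,-0.01,0.034,-0.026,0,0]
```

View pics/s2z.png

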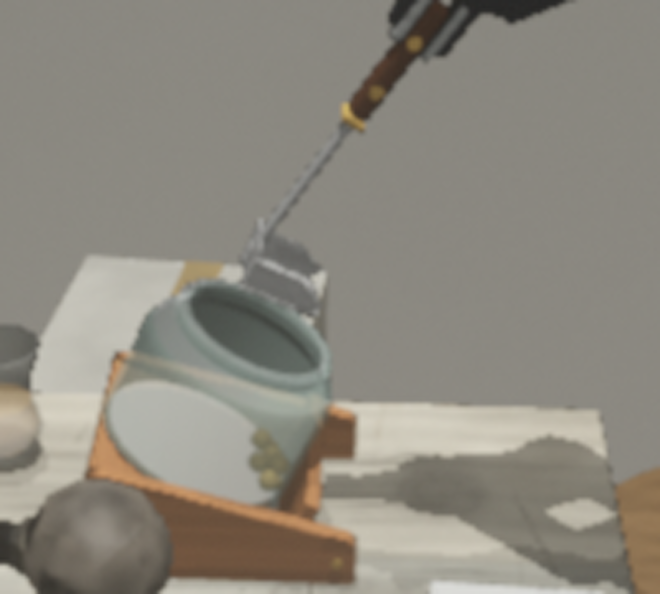

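The scoop pan (280,270 in the zoom) hangs over the jar mouth and is parallel to it. I'll lower it in.

Request:
carry_out(deltas=[0, -0.003, 0.02, 0, 0, 0, 0, -0.006, 0.039, -0.001, 0, 0, 0, -0.009, 0.059, -0.001, 0, 0, 0, -0.012, 0.071, -0.006, 0, 0, 0, -0.014, 0.082, -0.01, 0, 0])

```text
time: 5.78
eef_pos: [0.5547, -0.231, 0.2154]
tcp_rot: [0.667, 0.679, 0.218, 0.213]
contact_force: [-0.6, -0.8, -1.8]
opening: 0.15
finger_force: 78.7
```

Request:
carry_out(deltas=[0, -0.003, 0.012, -0.004, 0, 0, 0, -0.006, 0.024, -0.009, 0, 0, 0, -0.007, 0.028, -0.015, 0, 0, 0, -0.009, 0.031, -0.02, 0, 0, 0, -0.01, 0.034, -0.026, 0, 0])

```text
time: 6.4
eef_pos: [0.5662, -0.2308, 0.1823]
tcp_rot: [0.664, 0.676, 0.227, 0.222]
contact_force: [-0.2, -0.9, -1.2]
opening: 0.152
finger_force: 78.7
```

Run:
```python
from h import *
s=ctrl.get_state(); g=so(.003,.010,27); p=cur()
print(s['time'],p[0],g[0],np.degrees((g[1].inv()*p[1]).as_rotvec()),s['contact_force'],s['wrist_torque'])
plan(p,[(*so(.003,.004,27),5)])
```

```text
6.4 [ 0.5662 -0.2308  0.1823] [ 0.5657 -0.2309  0.1809] [-0.0541  0.0266  0.0237] [-0.1781 -0.8627 -1.1659] [ 0.0244  0.5249 -0.03  ]
5 [0,0,0.001,0,0,0,0,-0.001,0.003,0,0,0,0,-0.001,0.004,0.001,0,0,0,-0.002,0.005,0.001,0,0,0,-0.002,0.007,0.001,0,0]
```

Request:
carry_out(deltas=[0, 0, 0.001, 0, 0, 0, 0, -0.001, 0.002, 0, 0, 0, 0, -0.001, 0.003, 0, 0, 0, 0, -0.001, 0.004, 0, 0, 0, 0, -0.001, 0.004, 0, 0, 0])

```text
time: 7.02
eef_pos: [0.5677, -0.2305, 0.1783]
tcp_rot: [0.665, 0.677, 0.227, 0.222]
contact_force: [-0.4, -0.3, -1.5]
opening: 0.153
finger_force: 78.8
```

Request:
carry_out(deltas=[0, 0, 0.001, 0, 0, 0, 0, 0, 0.001, 0, 0, 0])

```text
time: 7.28
eef_pos: [0.5683, -0.2305, 0.1774]
tcp_rot: [0.665, 0.676, 0.227, 0.222]
contact_force: [-0.2, 0.2, -1.9]
opening: 0.149
finger_force: 78.8
```

Request:
carry_out(deltas=[0, 0, 0.001, 0, 0, 0, 0, 0, 0.001, 0, 0, 0])

```text
time: 7.52
eef_pos: [0.5691, -0.2308, 0.1771]
tcp_rot: [0.665, 0.676, 0.227, 0.222]
contact_force: [-1.2, -1.0, 0.7]
opening: 0.149
finger_force: 79.1
```

Request:
carry_out(deltas=[0, 0, 0.001, 0, 0, 0, 0, 0, 0.001, 0, 0, 0])

```text
time: 7.78
eef_pos: [0.5699, -0.2311, 0.1774]
tcp_rot: [0.664, 0.677, 0.227, 0.223]
contact_force: [-3.9, 1.0, 4.6]
opening: 0.148
finger_force: 79.9
```

Request:
carry_out(deltas=[0, -0.003, -0.0005, 0, 0, 0, 0, -0.006, -0.001, 0, 0, 0, 0, -0.009, -0.002, 0, 0, 0, 0, -0.012, -0.0025, 0, 0, 0, 0, -0.015, -0.003, 0, 0, 0])

```text
time: 8.4
eef_pos: [0.5566, -0.2319, 0.1714]
tcp_rot: [0.664, 0.676, 0.227, 0.224]
contact_force: [-1.6, 0.2, 7.0]
opening: 0.153
finger_force: 79.9
```

Request:
carry_out(deltas=[0, -0.002, -0.0005, 0, 0, 0, 0, -0.004, -0.001, 0, 0, 0, 0, -0.006, -0.0015, 0, 0, 0, 0, -0.008, -0.002, 0, 0, 0, 0, -0.01, -0.002, 0, 0, 0])

```text
time: 9.02
eef_pos: [0.5477, -0.2321, 0.1672]
tcp_rot: [0.664, 0.676, 0.227, 0.224]
contact_force: [-2.0, 0.4, 7.8]
opening: 0.153
finger_force: 80.0
```

```bash
python3 - <<'E'
from h import *
s=ctrl.get_state(); p=cur()
# scoop origin in jar coords
def inj(p):
    o=p[0]-scoop([0,0,0],JY,0)[0]*0
    Rt=R.from_matrix(np.array([[0,1,0],[c10,0,s10],[s10,0,-c10]]).T); Rs=p[1]*Rt.inv()
    O=p[0]-Rs.apply([.0285-GL*s10,0,GL*c10]); q=R.from_euler('z',-JY).apply(O-np.r_[J0,0])-[.02,0,.049]
    return q@RX,q[1],q@AX,np.degrees(Rs.as_euler('zyx'))
print(inj(p),s['contact_force'],s['time'])
save('side','s3');save('top','t3')
a=cv2.imread('pics/s3.png');b=cv2.imread('pics/t3.png')
z=lambda i:cv2.resize(i,(400,400),interpolation=cv2.INTER_CUBIC)
cv2.imwrite('pics/j3.png',np.hstack([z(a[165:245,265:345]),z(b[180:260,365:445])]))
E
sed -i '$a\
def inj(p):\
    Rt=R.from_matrix(np.array([[0,1,0],[c10,0,s10],[s10,0,-c10]]).T); Rs=p[1]*Rt.inv()\
    O=p[0]-Rs.apply([.0285-GL*s10,0,GL*c10]); q=R.from_euler("z",-JY).apply(O-np.r_[J0,0])-[.02,0,.049]\
    return np.array([q@RX,q[1],q@AX]),np.degrees(Rs.as_euler("zyx"))' h.py
```

```text
(np.float64(-0.018546738969164044), np.float64(-0.001113198256160754), np.float64(0.005271483742406648), array([  1.0527, -27.2514,   0.4256])) [-1.9816  0.4493  7.8367] 9.025
```

View pics/j3.png

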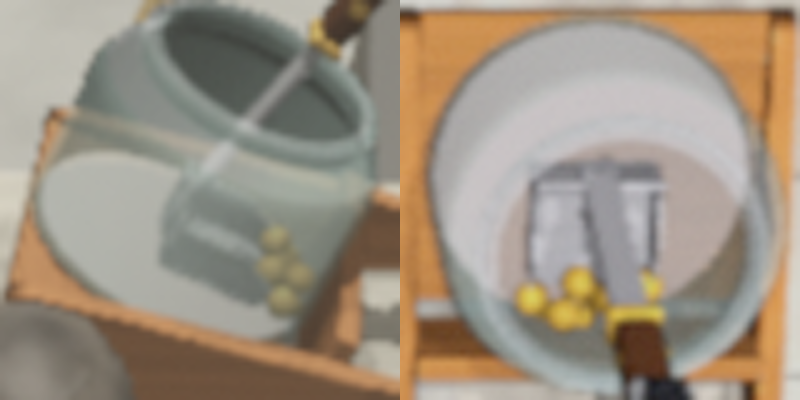

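The close-up shows the pan on the jar floor with the studs at its nose: balls in the right half at (530,298), (575,285), (575,315), (600,290) and (650,285). I'll push on to the wall.

Request:
carry_out(deltas=[0.001, -0.002, -0.0005, 0, 0, 0, 0.002, -0.004, -0.001, 0, 0, 0, 0.003, -0.006, -0.0013, 0, 0, 0, 0.003, -0.008, -0.0017, 0, 0, 0, 0.003, -0.01, -0.002, 0, 0, 0])

```text
time: 9.75
eef_pos: [0.5387, -0.2295, 0.1631]
tcp_rot: [0.664, 0.675, 0.227, 0.225]
contact_force: [0.1, 0.9, 7.0]
opening: 0.149
finger_force: 79.7
```

Request:
carry_out(deltas=[0, -0.001, 0, 0, 0, 0, 0, -0.002, -0.0005, 0, 0, 0, 0, -0.003, -0.0005, 0, 0, 0])

```text
time: 10.12
eef_pos: [0.536, -0.2296, 0.1618]
tcp_rot: [0.664, 0.676, 0.227, 0.225]
contact_force: [-1.4, -0.1, 8.4]
opening: 0.149
finger_force: 80.0
```

Run:
```python
from h import *
s=ctrl.get_state(); print(inj(cur()),s['contact_force'],s['time'])
```

```text
(array([-0.0313,  0.0016,  0.0053]), array([  1.0338, -27.2877,   0.3883])) [-1.4297 -0.0733  8.4496] 10.125
```

Request:
carry_out(deltas=[0, -0.001, 0, 0, 0, 0, 0, -0.002, -0.0005, 0, 0, 0, 0, -0.003, -0.0005, 0, 0, 0, 0, -0.003, -0.0005, 0, 0, 0])

```text
time: 10.62
eef_pos: [0.5337, -0.2299, 0.1608]
tcp_rot: [0.665, 0.675, 0.228, 0.225]
contact_force: [-0.3, -0.5, 6.3]
opening: 0.149
finger_force: 79.8
```

Run:
```python
from h import *
s=ctrl.get_state(); print(inj(cur()),s['contact_force'],s['time'])
save('side','s4');save('top','t4')
a=cv2.imread('pics/s4.png');b=cv2.imread('pics/t4.png')
z=lambda i:cv2.resize(i,(400,400),interpolation=cv2.INTER_CUBIC)
cv2.imwrite('pics/j4.png',np.hstack([z(a[165:245,265:345]),z(b[180:260,365:445])]))
for q in ('side','top'): print([(np.round(x['uv'],0),round(x['score'],2)) for x in ctrl.find_in(q,'stud1')])
```

```text
(array([-0.0337,  0.0012,  0.0053]), array([  0.9775, -27.3478,   0.3563])) [-0.2912 -0.4868  6.2777] 10.625
[]
[(array([395., 244.]), 0.62), (array([338., 317.]), 0.56), (array([397., 242.]), 0.36)]
```

View pics/j4.png

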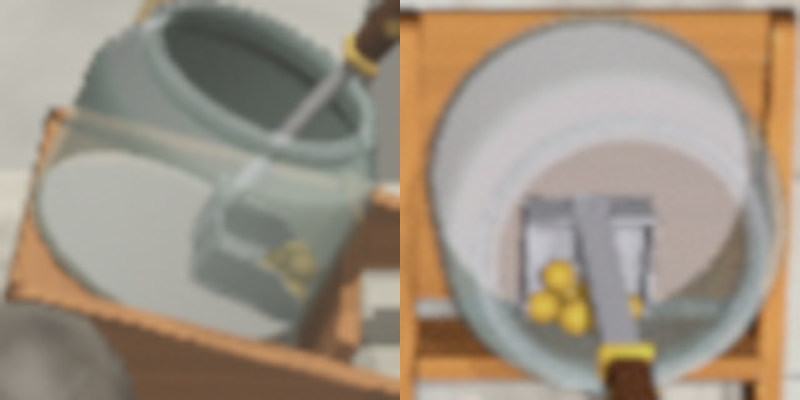

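The close-up shows four or more studs in the pan: balls at (558,275), (545,305), (575,318) and (635,305). The nose is at the wall, so I'll tip it up along the wall.

Run:
```python
from h import *
y=.001;o=-.002
T=[(-.0315,.0095,20),(-.031,.012,15),(-.032,.015,10),(-.033,.017,5),(-.034,.020,0),(-.035,.022,-5),(-.036,.024,-10),(-.036,.026,-12)]
for t in T: print(t,clear(*t)[:2])
plan(cur(),[(*so(r+o,a,p,y),2) for r,a,p in T[:5]]+[(*so(r+o,a,p,y),1) for r,a,p in T[5:]]+[(*so(-.034,.04,-12,y),2)])
```

```text
(-0.0315, 0.0095, 20) (np.float64(0.0017981719748225962), np.float64(-0.0003432901882270689))
(-0.031, 0.012, 15) (np.float64(0.002051026936492485), np.float64(0.00042556160841706464))
(-0.032, 0.015, 10) (np.float64(0.002405767857709013), np.float64(-5.346260866288116e-05))
(-0.033, 0.017, 5) (np.float64(0.0018183054710511183), np.float64(-0.00034587598870949865))
(-0.034, 0.02, 0) (np.float64(0.0023083319276337643), np.float64(-0.0004565168670113695))
(-0.035, 0.022, -5) (np.float64(0.0018949496416858285), np.float64(-0.0003917595704921867))
(-0.036, 0.024, -10) (np.float64(0.0015965259096434358), np.float64(-0.00015944583628262066))
(-0.036, 0.026, -12) (np.float64(0.002713295590817754), np.float64(0.00036188534392223026))
5 [0,0.009,0,0.064,0.001,-0.001,-0.001,0.018,0.001,0.128,0.003,-0.001,-0.001,0.024,0.002,0.172,0.003,-0.001,-0.001,0.03,0.003,0.216,0.003,-0.002,-0.001,0.035,0.004,0.259,0.003,-0.002]
5 [0,0.005,0,0.044,0,0,0,0.01,0,0.087,0,0,0,0.015,0.001,0.131,0,0,0,0.02,0.002,0.175,0,0,0,0.024,0.003,0.218,0,0]
5 [0,0.01,0.001,0.088,0,0,0,0.02,0.003,0.175,0,0,0,0.023,0.003,0.21,0,0,0,0.024,-0.004,0.21,0,0,0,0.024,-0.012,0.21,0,0]
```

Request:
carry_out(deltas=[0, 0.009, 0, 0.064, 0.001, 0, 0, 0.018, 0.001, 0.128, 0.002, 0, 0, 0.024, 0.002, 0.172, 0.002, 0, 0, 0.03, 0.003, 0.216, 0.002, 0, 0, 0.035, 0.003, 0.259, 0.002, 0])

```text
time: 11.45
eef_pos: [0.5631, -0.2287, 0.1766]
tcp_rot: [0.688, 0.7, 0.138, 0.136]
contact_force: [4.1, -1.8, -1.5]
opening: 0.145
finger_force: 78.8
```

Run:
```python
from h import *
s=ctrl.get_state(); print(inj(cur()),s['contact_force'],s['wrist_torque'],s['time'])
y=.001;o=-.002
T=[(-.032,.015,10),(-.033,.017,5),(-.034,.020,0),(-.035,.022,-5),(-.036,.024,-10),(-.036,.026,-12)]
plan(cur(),[(*so(r+o,a,p,y),1) for r,a,p in T]+[(*so(-.034,.04,-12,y),2)])
```

```text
(array([-0.0351,  0.0022,  0.0116]), array([  0.998 , -12.3347,   0.2266])) [ 4.0531 -1.7629 -1.4574] [-0.4727 -0.9601 -0.1411] 11.45
5 [-0.001,0.006,-0.002,0.041,0,-0.001,-0.001,0.016,-0.001,0.128,0,-0.001,-0.001,0.026,0.001,0.215,0,-0.001,-0.001,0.035,0.004,0.303,0,-0.001,-0.001,0.044,0.008,0.39,0,-0.001]
3 [0,0.004,-0.001,0.035,0,0,0,0.003,-0.008,0.035,0,0,0,0.002,-0.015,0.035,0,0]
```

Request:
carry_out(deltas=[0, 0.004, -0.001, 0.02, 0, 0, 0, 0.011, -0.001, 0.08, 0, 0, 0, 0.017, -0.001, 0.128, 0, 0, 0, 0.022, 0, 0.172, 0, 0, 0, 0.027, 0.001, 0.215, 0, 0])

```text
time: 12.08
eef_pos: [0.5877, -0.2279, 0.1851]
tcp_rot: [0.698, 0.711, 0.062, 0.06]
contact_force: [1.9, -1.5, -2.0]
opening: 0.146
finger_force: 78.9
```

Run:
```python
from h import *
s=ctrl.get_state(); print(inj(cur()),s['contact_force'],s['wrist_torque'],s['time'])
y=.001;o=-.0015
T=[(-.035,.022,-5),(-.036,.024,-10),(-.036,.026,-12)]
plan(cur(),[(*so(r+o,a,p,y),2) for r,a,p in T[:2]]+[(*so(-.036,.026,-12,y),1)])
print([clear(*q)[:2] for q in [(-.034,.04,-12),(-.03,.05,-12),(-.025,.06,-12),(-.02,.08,-12),(-.015,.1,-12),(-.01,.12,-12),(-.01,.14,-12)]])
```

```text
(array([-0.0364,  0.0028,  0.0194]), array([1.0766, 0.125 , 0.0685])) [ 1.9431 -1.5282 -1.965 ] [-0.556  -0.8211 -0.0457] 12.075
5 [-0.001,0.005,0,0.043,-0.001,0,-0.002,0.01,0,0.085,-0.001,0.001,-0.002,0.015,0.001,0.129,-0.001,0.001,-0.002,0.02,0.003,0.172,-0.001,0.001,-0.002,0.025,0.002,0.207,-0.001,0.001]
[(np.float64(0.016713295590817755), np.float64(0.002276093724813931)), (np.float64(0.026713295590817757), np.float64(0.006085821646468176)), (np.float64(0.036713295590817756), np.float64(0.005907052161084794)), (np.float64(0.05671329559081776), np.float64(0.001463926899519151)), (np.float64(0.07671329559081776), np.float64(0.019710741588513547)), (np.float64(0.09671329559081775), np.float64(9.0)), (np.float64(0.11671329559081776), np.float64(9.0))]
```

Request:
carry_out(deltas=[-0.001, 0.005, 0, 0.043, 0, 0, -0.001, 0.011, 0, 0.085, 0, 0, -0.001, 0.016, 0.001, 0.129, 0, 0, -0.001, 0.021, 0.002, 0.172, 0, 0, -0.001, 0.026, 0.002, 0.207, 0, 0])

```text
time: 12.7
eef_pos: [0.6121, -0.2273, 0.1862]
tcp_rot: [0.7, 0.714, -0.013, -0.015]
contact_force: [0.8, 0.6, -2.3]
opening: 0.147
finger_force: 78.9
```

Run:
```python
from h import *
s=ctrl.get_state(); print(inj(cur()),s['contact_force'],s['wrist_torque'],s['time'])
W=[]
for a in (.03,.04,.05,.06,.07,.08,.09,.1,.12,.14):
    rs=np.arange(-.04,.02,.001);c=[clear(r,a,-12)[1] for r in rs]
    c=np.minimum(c,.012); k=np.flatnonzero(c>=max(c)-1e-4); r=rs[k[len(k)//2]]; W.append((r,a)); print(a,r,max(c),rs[k[0]],rs[k[-1]])
```

```text
(array([-0.0375,  0.0032,  0.0256]), array([ 1.1316, 12.2651,  0.0139])) [ 0.7846  0.6177 -2.3011] [-0.122  -0.2243  0.0086] 12.7
0.03 -0.02899999999999999 0.0062608949082759435 -0.02899999999999999 -0.02899999999999999
0.04 -0.02699999999999999 0.008758397238002591 -0.02699999999999999 -0.02699999999999999
0.05 -0.024999999999999988 0.010805485901638323 -0.024999999999999988 -0.024999999999999988
0.06 -0.019999999999999983 0.010565493158965648 -0.019999999999999983 -0.019999999999999983
0.07 -0.011999999999999976 0.009599123727259823 -0.011999999999999976 -0.011999999999999976
0.08 -0.009999999999999974 0.010500915689467323 -0.009999999999999974 -0.009999999999999974
0.09 -0.014999999999999979 0.012 -0.014999999999999979 -0.014999999999999979
0.1 -0.014999999999999979 0.012 -0.029999999999999992 -0.0009999999999999662
0.12 -0.009999999999999974 0.012 -0.04 0.01900000000000005
0.14 -0.009999999999999974 0.012 -0.04 0.01900000000000005
```

Run:
```python
from h import *
W=[(-.030,.03),(-.027,.04),(-.0245,.05),(-.019,.06),(-.013,.07),(-.011,.08),(-.013,.09),(-.015,.1),(-.015,.12),(-.015,.14)]
plan(cur(),[(*so(r,a,-12,.001),1) for r,a in W])
```

```text
5 [-0.002,0.004,-0.007,-0.005,-0.004,0.001,-0.002,0.002,-0.018,-0.005,-0.004,0.001,-0.002,0,-0.028,-0.005,-0.004,0.001,-0.002,0,-0.039,-0.005,-0.004,0.001,-0.001,0.001,-0.051,-0.005,-0.004,0.001]
5 [0,-0.003,-0.01,0,0,0,0,-0.009,-0.018,0,0,0,0,-0.016,-0.026,0,0,0,0,-0.025,-0.043,0,0,0,0,-0.034,-0.061,0,0,0]
```

Request:
carry_out(deltas=[-0.001, 0.004, -0.007, 0, 0, 0, -0.001, 0.002, -0.018, 0, 0, 0, -0.001, 0, -0.028, 0, 0, 0, -0.001, 0, -0.039, 0, 0, 0, -0.001, 0.001, -0.051, 0, 0, 0])

```text
time: 13.32
eef_pos: [0.6153, -0.2289, 0.2402]
tcp_rot: [0.7, 0.714, -0.012, -0.013]
contact_force: [0.2, 0.2, -1.2]
opening: 0.147
finger_force: 79.1
```

Request:
carry_out(deltas=[0, -0.003, -0.01, 0, 0, 0, 0, -0.009, -0.018, 0, 0, 0, 0, -0.016, -0.026, 0, 0, 0, 0, -0.025, -0.043, 0, 0, 0, 0, -0.034, -0.061, 0, 0, 0])

```text
time: 13.95
eef_pos: [0.5833, -0.2297, 0.3024]
tcp_rot: [0.7, 0.714, -0.012, -0.013]
contact_force: [0.6, -0.9, -2.3]
opening: 0.152
finger_force: 79.0
```

Run:
```python
from h import *
s=ctrl.get_state(); p=cur(); print(inj(p),p[0],s['contact_force'],s['time'],s['qpos'])
for n in ('top','side','wrist'):
    im,d=save(n,n[0]+'5'); print(n,[(np.round(x['uv'],0),round(x['score'],2)) for x in ctrl.find_in(n,'stud1')],[(np.round(x['uv'],0),round(x['score'],2)) for x in ctrl.find_in(n,'scoop_pan')[:1]])
    hsv=cv2.cvtColor(im,cv2.COLOR_RGB2HSV); m=((hsv[...,0]>20)&(hsv[...,0]<32)&(hsv[...,1]>120)&(hsv[...,2]>120)).astype(np.uint8)
    k,_,st,ce=cv2.connectedComponentsWithStats(m); print([(st[i,4],np.round(ce[i])) for i in range(1,k) if st[i,4]>8])
# expected pixel of pan & stud place in top & side
Rt=R.from_matrix(np.array([[0,1,0],[c10,0,s10],[s10,0,-c10]]).T); Rs=p[1]*Rt.inv(); O=p[0]-Rs.apply([.0285-GL*s10,0,GL*c10])
print('pan',O)
for n in('top','side'):
    m=ctrl.camera_model(n);c=np.array(m['extrinsics'])@np.r_[O,1];q=np.array(m['intrinsics'])@c[:3];print(n,q[:2]/q[2])
    print('jarlow',end='');c=np.array(m['extrinsics'])@np.r_[jc(-.058,0,.01),1];q=np.array(m['intrinsics'])@c[:3];print(n,q[:2]/q[2])
print(wproj(O,p),wproj(jc(-.058,0,.01),p))
```

```text
(array([-0.0141,  0.0012,  0.1428]), array([ 1.1127, 12.0132, -0.0727])) [ 0.5833 -0.2297  0.3024] [ 0.5678 -0.8803 -2.2574] 13.95 [-0.5295  0.143   1.556  -0.016   1.474  -0.5468]
top [] [(array([420., 229.]), 0.56)]
[(np.int32(52), array([402.,  70.])), (np.int32(32), array([398.,  79.])), (np.int32(27), array([395.,  88.])), (np.int32(296), array([ 47., 112.])), (np.int32(138), array([ 60., 121.])), (np.int32(15), array([416., 237.])), (np.int32(51), array([  2., 246.]))]
side [] [(array([323., 151.]), 0.56)]
[(np.int32(10), array([173., 176.])), (np.int32(10), array([177., 197.])), (np.int32(49), array([178., 256.])), (np.int32(259), array([105., 266.])), (np.int32(89), array([160., 263.]))]
wrist [(array([304., 218.]), 0.78), (array([310., 203.]), 0.55), (array([316., 179.]), 0.45)] [(array([311., 248.]), 0.63)]
[(np.int32(49), array([551., 187.])), (np.int32(59), array([572., 196.])), (np.int32(74), array([596., 206.])), (np.int32(72), array([307., 220.])), (np.int32(9), array([309., 252.]))]
pan [ 0.5506 -0.2299  0.1724]
top [412.1979 249.0635]
jarlowtop [401.8817 243.5256]
side [332.9369 163.0787]
jarlowside [324.0916 220.7277]
[286.6989 214.3307] [313.7643 185.5084]
```

```bash
cat >> h.py <<'E'
def pans(p):
    Rt=R.from_matrix(np.array([[0,1,0],[c10,0,s10],[s10,0,-c10]]).T); Rs=p[1]*Rt.inv(); return Rs,p[0]-Rs.apply([.0285-GL*s10,0,GL*c10])
def wpix(u,v,z,p):
    m=ctrl.camera_model('wrist');K=np.array(m['intrinsics']);H=np.array(m['hand_eye'])
    x,y=(u-K[0,2])/K[0,0],(v-K[1,2])/K[1,1];th=np.hypot(x,y);k=np.tan(th)/max(th,1e-9)
    return p[0]+p[1].apply(H[:3,:3]@(np.array([x*k,y*k,1])*z)+H[:3,3])
E
python3 - <<'E'
from h import *
p=cur();Rs,O=pans(p)
d=np.load('pics/w5_d.npy');im=cv2.cvtColor(cv2.imread('pics/w5.png'),cv2.COLOR_BGR2HSV)
for x in [(.02,0),(.02,.02),(.02,-.02),(0,0),(-.026,0)]: print(x,wproj(O+Rs.apply([*x,.008]),p))
for v in range(172,232,4):
    print(v,' '.join('%2d/%3d/%3d:%4d'%(im[v,u,0],im[v,u,1],im[v,u,2],1000*d[v,u]) for u in range(280,332,6)))
for u,v in [(304,218),(310,203),(316,179),(307,220),(309,210)]: 
    X=wpix(u,v,d[v,u],p); print(u,v,X,'scoop frame',Rs.inv().apply(X-O))
E
```

```text
(0.02, 0) [311.1358 215.6737]
(0.02, 0.02) [311.0065 192.5149]
(0.02, -0.02) [311.2811 238.0557]
(0, 0) [287.5539 216.8199]
(-0.026, 0) [256.5589 218.4151]
172 21/ 43/124: 477 65/ 17/199: 356 48/ 22/137:   0 24/ 50/108: 408 24/ 50/108: 420 27/ 44/105: 437 20/184/ 97: 434 20/189/101: 433 13/ 52/186: 439
176 20/ 44/128: 478 63/ 17/183: 357 45/ 29/125: 362 23/ 51/111: 412 23/ 48/111: 425 25/ 41/107: 441 20/184/132: 439 15/ 50/182: 444 15/ 52/185: 439
180 20/ 45/125: 481 63/ 17/178: 359 38/ 30/126: 368 22/ 50/113:   0 25/ 44/111: 428 28/ 40/108: 443 20/186/119: 437 15/ 54/170: 445 15/ 51/185: 442
184 18/ 19/ 68: 302 30/  8/ 65: 303 20/ 12/ 62: 301 20/ 13/ 61: 303 10/ 12/ 63: 302 20/ 12/ 63: 302 20/ 12/ 63: 302 19/132/116: 441 14/ 52/186: 444
188 15/ 11/ 93: 288 15/ 11/ 91: 288 23/ 10/100: 290 23/ 10/101: 291 24/ 12/107: 292 23/  9/111: 292 23/ 11/ 91: 294 15/ 45/175: 449 14/ 52/186: 446
192 24/ 11/114: 307 23/ 10/103: 308 18/ 12/105: 309 18/ 12/104: 310 15/ 10/104: 312 23/ 10/101: 314 20/ 13/ 57: 306 16/ 39/178: 450 14/ 51/185: 447
196 20/ 11/139: 311 21/ 13/136: 310 16/ 32/104: 311 19/1
[... 929 characters left out ...]
07 19/122/ 90: 309 23/ 13/ 77: 269 15/ 50/179: 457
224 18/  9/137: 319 12/ 10/133: 319 17/ 13/138: 317 20/ 12/132: 320 21/183/176: 310 20/184/157: 307 23/ 16/ 64: 317 20/ 13/ 60: 257 21/ 62/119: 454
228 15/ 11/138: 319 20/ 12/132: 319 13/ 13/138: 319 25/ 12/131: 320 10/ 11/134: 321 25/ 12/128: 324 20/ 12/ 65: 254 15/  8/ 61: 250 19/ 75/130: 448
304 218 [ 0.5666 -0.2294  0.1805] scoop frame [ 0.0132 -0.0001  0.0135]
310 203 [ 0.5716 -0.2161  0.1822] scoop frame [0.0179 0.0131 0.0163]
316 179 [ 0.5699 -0.2209  0.0384] scoop frame [ 0.0463  0.0077 -0.1247]
307 220 [ 0.5692 -0.2309  0.1812] scoop frame [ 0.0155 -0.0016  0.0147]
309 210 [ 0.5704 -0.2239  0.1751] scoop frame [0.0181 0.0053 0.009 ]
```

Run:
```python
from h import *
d=np.load('pics/w5_d.npy');im=cv2.cvtColor(cv2.imread('pics/w5.png'),cv2.COLOR_BGR2HSV)
b=(im[...,0]>16)&(im[...,0]<29)&(im[...,1]>110)
for v in range(166,256): print(v,''.join(('.' if not b[v,u] else ('%d'%((d[v,u]*1000-295)/3) if 295<=d[v,u]*1000<325 else 'J' if d[v,u]>.33 else '#')) for u in range(292,345)))
```

```text
166 ......................JJJJJJJJJJJ....................
167 ......................JJJJJJJJJJJ....................
168 ......................JJJJJJJJJJJ....................
169 ......................JJJJJJJJJJJ....................
170 ......................JJJJJJJJJJJ....................
171 .......................JJJJJJJJJ.....................
172 .......................JJJJJJJJJ.....................
173 ......................JJJJJJJJ.......................
174 ......................JJJJJJ.........................
175 .....................JJJJJJJ.........................
176 .....................JJJJJJJ.........................
177 .....................JJJJJJJ.........................
178 .....................JJJJJJJ.........................
179 .....................JJJJJJJ.........................
180 .....................JJJJJJJJJ.......................
181 ....................JJJJJJJJJJ.......................
182 .........................JJJJJ.......................
183 ..........................JJJJJ......................
184 ..........................2JJJJ.....................
[... 3419 characters left out ...]
....
244 .....................................................
245 .....................................................
246 ........................###############J.............
247 ...............##########################............
248 ...............##########################............
249 ..............############################...........
250 ..............############################...........
251 ..............############################...........
252 ..............############################...........
253 ..............########............########...........
254 ..............####...................#####...........
255 ..............###......................###...........
```

Run:
```python
from h import *
P=np.load('pics/top0_P.npy')
for u,v in [(148,200),(146,190),(192,22),(168,112)]: print((u,v),P[v,u])
for n,(u,v) in dict(c1=(143,262),c2=(312,250),c3=(315,322),c4=(147,333)).items(): print(n,w('top',(u,v),(1.2705-.056)/.998))
print('max z region x<.58, y -.1...25', [ (round(a,2),round(float(np.max(P[...,2][(P[...,1]>a)&(P[...,1]<a+.05)&(P[...,0]<.58)&(P[...,0]>.35)])),3)) for a in np.arange(-.1,.3,.05)])
p=cur(); Rs,O=pans(p)
yaw=np.pi/2-.07+.14 # placeholder heading of scoop +x: +90deg (nose -y)
yaw=np.pi/2
B=np.array([.467,.085,.13])
k=[.1,.3,.6,1.0]
W=[(*scoop(O+[0,0,.03],JY,-12),2)]
n=14
s=np.linspace(0,1,n+1)[1:]; s=s*s*(3-2*s)
A=O+[0,0,.03]
W+=[(*scoop(A+(B-A)*q,JY+(yaw-JY)*q,-14),1) for q in s]
for x in W: pass
plan(p,W)
```

```text
(148, 200) [0.618  0.2038 0.3039]
(146, 190) [0.6346 0.2093 0.2968]
(192, 22) [0.9045 0.142  0.3003]
(168, 112) [0.7596 0.1777 0.2967]
c1 [0.5246 0.2793 0.0515]
c2 [ 0.5514 -0.0518  0.0541]
c3 [ 0.4106 -0.0591  0.0461]
c4 [0.3857 0.27   0.0437]
max z region x<.58, y -.1...25 [(np.float64(-0.1), 1.27), (np.float64(-0.05), 0.063), (np.float64(0.0), 0.06), (np.float64(0.05), 0.061), (np.float64(0.1), 0.059), (np.float64(0.15), 0.062), (np.float64(0.2), 0.06), (np.float64(0.25), 0.064)]
5 [0,-0.001,-0.015,-0.001,-0.002,0.001,0.001,-0.001,-0.03,-0.002,-0.004,0.001,0.006,0.002,-0.028,0.033,-0.005,-0.021,0.021,-0.001,-0.025,0.033,-0.008,-0.084,0.045,-0.006,-0.02,0.033,-0.014,-0.182]
5 [0.03,-0.002,0.006,0,-0.008,-0.124,0.066,-0.004,0.012,0,-0.018,-0.268,0.105,-0.008,0.02,0,-0.029,-0.426,0.145,-0.012,0.027,0,-0.041,-0.591,0.184,-0.017,0.035,0,-0.052,-0.756]
5 [0.032,0.021,0.006,0,-0.011,-0.158,0.06,0.04,0.011,0,-0.021,-0.303,0.084,0.055,0.016,0,-0.03,-0.427,0.103,0.067,0.019,0,-0.037,-0.524,0.115,0.074,0.022,0,-0.041,-0.587]
1 [0.002,0.005,0,0,-0.002,-0.023]
```

Request:
carry_out(deltas=[0, 0, -0.015, 0, 0, 0, 0, 0, -0.03, 0, 0, 0, 0.006, 0.003, -0.028, 0.033, 0, -0.021, 0.021, 0, -0.025, 0.033, -0.004, -0.084, 0.045, -0.005, -0.02, 0.033, -0.01, -0.182])

```text
time: 15.02
eef_pos: [0.5791, -0.1844, 0.3209]
tcp_rot: [0.631, 0.775, -0.026, -0.023]
contact_force: [-0.1, -0.3, -1.5]
opening: 0.15
finger_force: 79.0
```

Request:
carry_out(deltas=[0.03, -0.002, 0.006, 0, -0.008, -0.124, 0.066, -0.004, 0.012, 0, -0.018, -0.268, 0.105, -0.008, 0.02, 0, -0.029, -0.426, 0.145, -0.012, 0.027, 0, -0.041, -0.591, 0.184, -0.017, 0.035, 0, -0.052, -0.756])

```text
time: 15.65
eef_pos: [0.5227, -0.0065, 0.2878]
tcp_rot: [0.298, 0.954, -0.032, -0.011]
contact_force: [-0.2, 1.3, -1.2]
opening: 0.149
finger_force: 79.1
```

Request:
carry_out(deltas=[0.032, 0.021, 0.006, 0, -0.011, -0.158, 0.06, 0.04, 0.011, 0, -0.021, -0.303, 0.084, 0.055, 0.016, 0, -0.03, -0.427, 0.103, 0.067, 0.019, 0, -0.037, -0.524, 0.115, 0.074, 0.022, 0, -0.041, -0.587])

```text
time: 16.27
eef_pos: [0.4699, 0.1183, 0.2611]
tcp_rot: [0.009, 0.999, -0.033, -0.0]
contact_force: [-0.9, -0.9, -1.8]
opening: 0.149
finger_force: 78.9
```

Run:
```python
from h import *
p=cur();s=ctrl.get_state();Rs,O=pans(p); print(O,np.degrees(Rs.as_euler('zyx')),s['qpos'],s['contact_force'],s['time'])
im,d=save('wrist','w6');h=cv2.cvtColor(im,cv2.COLOR_RGB2HSV)
b=(h[...,0]>16)&(h[...,0]<29)&(h[...,1]>110)
for v in range(180,260,2): print(v,''.join('#' if b[v,u] else '.' for u in range(250,345)))
Y=np.pi/2
T=lambda z,pi,y=.085:scoop([.470,y,z],Y,pi)
plan(p,[(*T(.06,-12),3),(*T(.05,0),2),(*T(.045,15),2),(*T(.040,25),3),(*T(.040,35),3)])
```

```text
[0.4692 0.0816 0.1322] [ 88.9406   0.2467 -13.8144] [ 0.0763 -0.1769  1.946  -0.0676  1.379  -1.4624] [-0.9122 -0.9309 -1.8457] 16.275
180 ...............................................................................................
182 ...............................................................................................
184 ...............................................................................................
186 ...............................................................................................
188 ...............................................................................................
190 ...............................................................................................
192 ...............................................................................................
194 .......................................................#####...................................
196 ....................................................############...............................
198 ...................................................##########
[... 2719 characters left out ...]
####...........
254 ........................................................####...................#####...........
256 ........................................................###......................###...........
258 ........................................................##.......................###...........
5 [0,0.001,0.024,-0.011,0,-0.006,0,0.003,0.047,-0.021,0,-0.013,0,0.004,0.071,-0.032,-0.001,-0.019,0,-0.01,0.075,-0.136,0,-0.019,-0.001,-0.023,0.079,-0.241,0.001,-0.019]
5 [0,-0.018,0.001,-0.131,0,0,0,-0.036,0.002,-0.262,0,0,0,-0.044,0.005,-0.32,0,0,0,-0.052,0.007,-0.378,0,0,0,-0.06,0.01,-0.436,0,0]
3 [0,-0.008,-0.001,-0.059,0,0,0,-0.015,-0.002,-0.117,0,0,0,-0.023,-0.003,-0.175,0,0]
```

Request:
carry_out(deltas=[0, 0.001, 0.024, -0.011, 0, -0.006, 0, 0.003, 0.047, -0.021, 0, -0.013, 0, 0.004, 0.071, -0.032, 0, -0.019, 0, -0.01, 0.075, -0.136, 0, -0.019, -0.001, -0.023, 0.079, -0.241, 0, -0.019])

```text
time: 16.95
eef_pos: [0.471, 0.0884, 0.1839]
tcp_rot: [0.002, 0.996, 0.088, 0.001]
contact_force: [0.4, -0.8, -1.4]
opening: 0.15
finger_force: 79.0
```

Request:
carry_out(deltas=[0, -0.018, 0.001, -0.131, 0, 0, 0, -0.036, 0.002, -0.262, 0, 0, 0, -0.044, 0.005, -0.32, 0, 0, 0, -0.052, 0.007, -0.378, 0, 0, 0, -0.06, 0.01, -0.436, 0, 0])

```text
time: 17.58
eef_pos: [0.4712, 0.0298, 0.1638]
tcp_rot: [0.002, 0.954, 0.3, 0.002]
contact_force: [0.1, 0.5, -0.8]
opening: 0.149
finger_force: 79.2
```

Request:
carry_out(deltas=[0, -0.008, -0.001, -0.059, 0, 0, 0, -0.015, -0.002, -0.117, 0, 0, 0, -0.023, -0.003, -0.175, 0, 0, 0, -0.023, -0.003, -0.175, 0, 0, 0, -0.023, -0.003, -0.175, 0, 0])

```text
time: 18.2
eef_pos: [0.4709, 0.0105, 0.1532]
tcp_rot: [0.002, 0.924, 0.382, 0.002]
contact_force: [-0.5, -0.4, -1.7]
opening: 0.147
finger_force: 79.1
```

```bash
cat > look.py <<'E'
from h import *
p=cur();s=ctrl.get_state();Rs,O=pans(p); print(O,np.degrees(Rs.as_euler('zyx')),s['qpos'],s['contact_force'],s['time'])
for n in ('top','side','wrist'):
    im,d=save(n,n[0]+'7'); f=[(np.round(x['uv']).astype(int),round(x['score'],2)) for x in ctrl.find_in(n,'stud1')]
    for (u,v),c in f: 
        X=wpix(u,v,d[v,u],p) if n=='wrist' else w(n,(u,v),d[v,u])
        print(n,u,v,c,X,'in scoop',Rs.inv().apply(X-O))
    h=cv2.cvtColor(im,cv2.COLOR_RGB2HSV);m=((h[...,0]>16)&(h[...,0]<29)&(h[...,1]>110)).astype(np.uint8)
    k,_,st,ce=cv2.connectedComponentsWithStats(m)
    for i in range(1,k):
        if st[i,4]<6: continue
        u,v=ce[i].astype(int);z=d[v,u]
        X=wpix(u,v,z,p) if n=='wrist' else w(n,(u,v),z)
        if .3<X[0]<.62 and -.3<X[1]<.33 and X[2]<.2 : print('  blob',n,st[i,4],u,v,X)
E
python3 look.py
```

```text
[0.4714 0.0832 0.0406] [89.8642 -0.2505 34.918 ] [-0.5838  0.0611  2.0853  0.6347  1.5084 -2.3632] [-0.5391 -0.4167 -1.6866] 18.2
top 412 241 0.55 [ 0.5717 -0.2496  0.0427] in scoop [-0.2715 -0.1017  0.1918]
top 397 241 0.5 [ 0.5718 -0.2209  0.0348] in scoop [-0.2524 -0.1017  0.1689]
top 394 242 0.45 [ 0.5696 -0.2146  0.0376] in scoop [-0.2457 -0.0995  0.1675]
  blob top 91 394 240 [ 0.5733 -0.2139  0.0434]
  blob top 40 411 240 [ 0.5735 -0.2472  0.0457]
  blob top 11 277 287 [0.4775 0.0181 0.0178]
  blob top 30 269 291 [0.4733 0.0243 0.1481]
side 367 303 0.47 [0.4779 0.004  0.0097] in scoop [-0.0826 -0.0067  0.0199]
  blob side 6 341 250 [ 0.5283 -0.1499  0.0155]
  blob side 38 378 250 [0.4683 0.0315 0.1481]
wrist 178 230 0.78 [ 0.4715 -0.0059  0.0147] in scoop [-0.0878 -0.0004  0.0298]
wrist 199 222 0.51 [0.4702 0.0148 0.0115] in scoop [-0.0727  0.001   0.0153]
  blob wrist 271 200 223 [0.4714 0.0158 0.0111]
  blob wrist 265 175 230 [ 0.4713 -0.0079  0.0135]
  blob wrist 243 320 252 [0.4614 0.0219 0.143 ]
  blob wrist 109 318 263 [0.4608 0.0094 0.1541]
  blob wrist 104 341 282 [0.572  0.172  0.0264]
  blob wrist 170 319 297 [ 0.4611 -0.0155  0.1798]
  blob wrist 27 23 352 [ 0.5273 -0.1495  0.0176]
```

Two studs lie in the tray at (0.471, 0.016) and (0.471, -0.008), three are still in the jar, and the pan is empty. I'm returning the scoop.

Run:
```python
from h import *
p=cur();Rs,O=pans(p);Y=np.pi/2
g=np.load('pics/grasp.npy')
A=np.array([.470,.085,.16]);B=np.array([*S0,.16])
W=[(*scoop([.470,.085,.09],Y,30),2),(*scoop(A,Y,0),3)]
s=np.linspace(0,1,13)[1:]; s=s*s*(3-2*s)
W+=[(*scoop(A+(B-A)*q,Y*(1-q),0),1) for q in s]
G=(g[:3],R.from_quat(g[3:]))
W+=[(G[0]+[0,0,.08],G[1],2),(G[0]+[0,0,.02],G[1],2),(G[0]+[0,0,.006],G[1],1)]
plan(p,W)
```

```text
5 [0,0.023,-0.016,0.043,0.002,0,0.001,0.047,-0.031,0.087,0.004,-0.001,0.001,0.074,-0.034,0.217,0.004,-0.001,0.001,0.101,-0.037,0.348,0.004,-0.001,0.001,0.128,-0.041,0.479,0.004,-0.002]
5 [0,0.023,-0.015,0.131,0,0,0,0.017,-0.017,0.131,-0.007,0.03,0.002,0,-0.022,0.131,-0.027,0.113,0.005,-0.026,-0.03,0.131,-0.058,0.239,0.009,-0.058,-0.04,0.129,-0.097,0.396]
5 [-0.006,-0.018,-0.004,0.001,-0.016,0.09,-0.011,-0.036,-0.007,0.001,-0.032,0.181,-0.017,-0.055,-0.01,0.001,-0.049,0.277,-0.023,-0.075,-0.014,0.001,-0.065,0.372,-0.029,-0.094,-0.017,0.001,-0.082,0.468]
5 [-0.015,-0.015,-0.003,-0.001,-0.017,0.096,-0.028,-0.028,-0.005,-0.001,-0.033,0.186,-0.042,-0.042,-0.007,-0.001,-0.049,0.277,-0.065,-0.067,-0.012,-0.001,-0.077,0.436,-0.084,-0.086,-0.015,-0.001,-0.099,0.563]
5 [-0.018,-0.005,-0.001,0,-0.015,0.085,-0.024,-0.006,-0.001,0,-0.021,0.115,-0.025,-0.013,0.038,0,-0.021,0.115,-0.025,-0.02,0.078,-0.001,-0.022,0.114,-0.025,-0.026,0.107,-0.001,-0.022,0.114]
2 [0,-0.005,0.03,0,0,0,0,-0.007,0.044,0,0,0]
```

Request:
carry_out(deltas=[0, 0.023, -0.016, 0.043, 0.002, 0, 0.001, 0.047, -0.031, 0.087, 0.004, -0.001, 0.001, 0.074, -0.034, 0.217, 0.004, -0.001, 0.001, 0.101, -0.037, 0.348, 0.004, -0.001, 0.001, 0.128, -0.041, 0.479, 0.004, -0.002])

```text
time: 19.12
eef_pos: [0.4692, 0.073, 0.2738]
tcp_rot: [0.0, 0.989, 0.151, 0.0]
contact_force: [0.1, 0.2, -1.1]
opening: 0.147
finger_force: 79.1
```

Request:
carry_out(deltas=[0, 0.023, -0.015, 0.131, 0, 0, 0, 0.017, -0.017, 0.131, -0.007, 0.03, 0.002, 0, -0.022, 0.131, -0.027, 0.113, 0.005, -0.026, -0.03, 0.131, -0.058, 0.239, 0.009, -0.058, -0.04, 0.129, -0.097, 0.396])

```text
time: 19.75
eef_pos: [0.4596, 0.0041, 0.2917]
tcp_rot: [0.205, 0.975, 0.086, 0.016]
contact_force: [0.0, 0.4, -1.2]
opening: 0.149
finger_force: 79.3
```

Request:
carry_out(deltas=[-0.006, -0.018, -0.004, 0.001, -0.016, 0.09, -0.011, -0.036, -0.007, 0.001, -0.032, 0.181, -0.017, -0.055, -0.01, 0.001, -0.049, 0.277, -0.023, -0.075, -0.014, 0.001, -0.065, 0.372, -0.029, -0.094, -0.017, 0.001, -0.082, 0.468])

```text
time: 20.38
eef_pos: [0.4482, -0.0953, 0.2921]
tcp_rot: [0.428, 0.899, 0.079, 0.035]
contact_force: [0.5, 0.2, -0.9]
opening: 0.148
finger_force: 79.2
```

Request:
carry_out(deltas=[-0.015, -0.015, -0.003, -0.001, -0.017, 0.096, -0.028, -0.028, -0.005, -0.001, -0.033, 0.186, -0.042, -0.042, -0.007, -0.001, -0.049, 0.277, -0.065, -0.067, -0.012, -0.001, -0.077, 0.436, -0.084, -0.086, -0.015, -0.001, -0.099, 0.563])

```text
time: 21.0
eef_pos: [0.4338, -0.2157, 0.2918]
tcp_rot: [0.665, 0.742, 0.066, 0.056]
contact_force: [0.3, 0.1, -2.7]
opening: 0.151
finger_force: 79.1
```

Request:
carry_out(deltas=[-0.018, -0.005, -0.001, 0, -0.015, 0.085, -0.024, -0.006, -0.001, 0, -0.021, 0.115, -0.025, -0.013, 0.038, 0, -0.021, 0.115, -0.025, -0.02, 0.078, -0.001, -0.022, 0.114, -0.025, -0.02, 0.078, -0.001, -0.022, 0.114])

```text
time: 21.62
eef_pos: [0.4295, -0.2375, 0.2083]
tcp_rot: [0.705, 0.704, 0.062, 0.057]
contact_force: [0.3, 0.8, -0.9]
opening: 0.15
finger_force: 79.2
```

```bash
python3 look.py
python3 - <<'E'
from h import *
g=np.load('pics/grasp.npy');G=(g[:3],R.from_quat(g[3:]));p=cur();print(p[0],G[0])
plan(p,[(G[0]+[0,0,.02],G[1],3),(G[0]+[0,0,.005],G[1],2),(G[0]+[0,0,-.0005],G[1],3)])
E
```

```text
[ 0.4237 -0.2366  0.0744] [0.0034 0.3656 0.4082] [-0.7856 -0.2346  2.0964  0.1344  1.1686 -0.8308] [ 0.339   0.8155 -0.8519] 21.625
top 275 288 0.62 [0.4754 0.0224 0.0123] in scoop [ 0.0521  0.2586 -0.0635]
top 395 241 0.47 [ 0.5714 -0.216   0.0426] in scoop [ 0.1478  0.0204 -0.031 ]
top 399 244 0.45 [ 0.5662 -0.226   0.0272] in scoop [ 0.1428  0.0103 -0.0463]
top 292 287 0.38 [ 0.4777 -0.0119  0.0119] in scoop [ 0.0544  0.2243 -0.0637]
  blob top 91 394 240 [ 0.5732 -0.2138  0.0439]
  blob top 40 411 240 [ 0.5736 -0.2476  0.0428]
  blob top 28 289 288 [ 0.4757 -0.0059  0.013 ]
  blob top 28 278 289 [0.4735 0.016  0.0173]
side 369 302 0.48 [ 0.4741 -0.0009  0.008 ] in scoop [ 0.0508  0.2352 -0.0677]
side 369 309 0.44 [0.4747 0.0207 0.0104] in scoop [ 0.0514  0.2569 -0.0655]
side 393 187 0.36 [ 0.3093 -1.3561 -0.4964] in scoop [-0.1109 -1.1236 -0.5635]
  blob side 14 392 153 [ 0.4348 -0.2284  0.1985]
  blob side 7 341 250 [ 0.5283 -0.1489  0.0162]
wrist 561 99 0.17 [ 0.749  -0.1116  0.0453] in scoop [ 0.3255  0.1247 -0.0279]
  blob wrist 6 377 108 [ 0.5227 -0.1438  0.0116]
  blob wrist 11 423 157 [ 0.5407 -0.1863  0.0878]
  blob wrist 235 319 252 [ 0.4317 -0.227   0.1935]
[ 0.4328 -0.2407  0.2153] [ 0.4317 -0.2394  0.1337]
5 [0.001,-0.004,0.02,0.001,0.001,0,0.001,-0.008,0.04,0.001,0.001,0,0.002,-0.012,0.06,0.002,0.002,0,0.002,-0.013,0.068,0.002,0.002,0,0.002,-0.015,0.075,0.002,0.002,0]
3 [0,0,0.002,0,0,0,0,0,0.004,0,0,0,0,-0.001,0.006,0,0,0]
```

Request:
carry_out(deltas=[0.001, -0.004, 0.02, 0, 0, 0, 0.001, -0.008, 0.04, 0, 0, 0, 0.001, -0.012, 0.06, 0, 0, 0, 0.001, -0.013, 0.068, 0, 0, 0, 0.001, -0.014, 0.074, 0, 0, 0])

```text
time: 22.55
eef_pos: [0.4316, -0.2394, 0.1384]
tcp_rot: [0.704, 0.704, 0.062, 0.063]
contact_force: [-0.6, -0.5, -1.0]
opening: 0.15
finger_force: 79.1
```

Request:
carry_out(deltas=[0, 0, 0.001, 0, 0, 0, 0, 0, 0.002, 0, 0, 0, 0, 0, 0.003, 0, 0, 0, 0, 0, 0.003, 0, 0, 0])

```text
time: 23.05
eef_pos: [0.4316, -0.239, 0.1348]
tcp_rot: [0.704, 0.704, 0.062, 0.062]
contact_force: [0.2, 0.3, -2.2]
opening: 0.151
finger_force: 79.1
```

Run:
```python
from h import *
g=np.load('pics/grasp.npy');G=(g[:3],R.from_quat(g[3:]));p=cur();s=ctrl.get_state();print(p[0],G[0],np.degrees((G[1].inv()*p[1]).as_rotvec()),s['contact_force'],s['time'])
```

```text
[ 0.4316 -0.239   0.1348] [ 0.4317 -0.2394  0.1337] [0.0337 0.0218 0.0285] [ 0.1725  0.3238 -2.1764] 23.05
```

Request:
carry_out(deltas=[0, 0, 0.0005, 0, 0, 0, 0, 0, 0.001, 0, 0, 0, 0, 0, 0.001, 0, 0, 0])

```text
time: 23.42
eef_pos: [0.4318, -0.239, 0.1337]
tcp_rot: [0.704, 0.704, 0.062, 0.062]
contact_force: [-0.1, 0.4, -1.5]
opening: 0.147
finger_force: 79.3
```

Request:
carry_out(deltas=[0, 0, 0.0005, 0, 0, 0, 0, 0, 0.0007, 0, 0, 0, 0, 0, 0.0007, 0, 0, 0])

```text
time: 23.8
eef_pos: [0.4321, -0.2392, 0.1337]
tcp_rot: [0.704, 0.704, 0.062, 0.062]
contact_force: [-0.8, 1.8, 5.4]
opening: 0.151
finger_force: 80.0
```

Request:
carry_out(deltas=[0, 0, -0.0007, 0, 0, 0, 0, 0, -0.0007, 0, 0, 0], grip_force=20)

```text
time: 24.05
eef_pos: [0.4319, -0.2391, 0.1337]
tcp_rot: [0.704, 0.704, 0.062, 0.062]
contact_force: [-0.5, -0.2, 1.7]
opening: 0.149
finger_force: 79.5
```

Request:
carry_out(deltas=[0, 0, 0, 0, 0, 0, 0, 0, 0, 0, 0, 0, 0, 0, 0, 0, 0, 0, 0, 0, 0, 0, 0, 0, 0, 0, 0, 0, 0, 0], grip=80)

```text
time: 24.68
eef_pos: [0.4317, -0.239, 0.1337]
tcp_rot: [0.704, 0.704, 0.062, 0.062]
contact_force: [-0.1, 0.0, 0.6]
opening: 0.795
finger_force: 0.0
```

Request:
carry_out(deltas=[0, 0, -0.02, 0, 0, 0, 0, 0, -0.05, 0, 0, 0, 0, 0, -0.08, 0, 0, 0, 0, 0, -0.12, 0, 0, 0, 0, 0, -0.16, 0, 0, 0])

```text
time: 25.3
eef_pos: [0.4035, -0.2387, 0.2923]
tcp_rot: [0.704, 0.704, 0.062, 0.062]
contact_force: [0.4, -0.2, 0.3]
opening: 0.805
finger_force: 0.0
```

Request:
carry_out(deltas=[0, 0, 0, 0, 0, 0, 0, 0, 0, 0, 0, 0, 0, 0, 0, 0, 0, 0])

```text
time: 25.68
eef_pos: [0.4034, -0.2383, 0.2892]
tcp_rot: [0.704, 0.704, 0.062, 0.06]
contact_force: [0.3, 0.2, 0.2]
opening: 0.801
finger_force: 0.0
```

```bash
python3 look.py | grep -v wrist
python3 - <<'E'
from h import *
im,d=save('top','t9');P=np.load('pics/top0_P.npy')
m=ctrl.camera_model('side');si,sd=save('side','s9');i0=cv2.imread('pics/side0.png')[:,:,::-1].astype(int);df=np.abs(si.astype(int)-i0).sum(-1)
print('side diff scoop region',(df[145:245,372:410]>60).sum(), 'else',(df[245:330,200:300]>60).sum(),(df[255:285,370:430]>60).sum())
print([(x['uv'],x['score']) for x in ctrl.find_in('side','scoop')[:2]])
m=(df>60).astype(np.uint8);k,_,st,ce=cv2.connectedComponentsWithStats(m)
print([(tuple(st[i]),) for i in range(1,k) if st[i,4]>15 and st[i,0]<500])
E
```

```text
[ 0.3983 -0.238   0.1553] [0.0076 0.0948 0.112 ] [-0.8308 -0.3463  2.0373  0.1323  1.3369 -0.8541] [0.28   0.1864 0.2006] 25.675
top 291 287 0.56 [ 0.4776 -0.0098  0.01  ] in scoop [ 0.0797  0.2279 -0.1456]
top 276 292 0.52 [0.4669 0.021  0.0006] in scoop [ 0.069   0.2587 -0.1551]
top 411 241 0.39 [ 0.5716 -0.2476  0.0432] in scoop [ 0.1736 -0.0098 -0.1118]
top 395 238 0.38 [ 0.5774 -0.2161  0.0412] in scoop [ 0.1793  0.0216 -0.1139]
  blob top 91 394 240 [ 0.5732 -0.2137  0.0446]
  blob top 41 411 240 [ 0.5736 -0.2475  0.0438]
  blob top 28 289 288 [ 0.4757 -0.0059  0.0141]
  blob top 28 278 289 [0.4735 0.016  0.0175]
  blob top 40 410 310 [ 0.4405 -0.2332  0.1268]
side 366 303 0.61 [0.4796 0.0029 0.0086] in scoop [ 0.0816  0.2406 -0.147 ]
side 226 227 0.32 [ 0.772  -0.1851  0.0389] in scoop [ 0.374   0.0527 -0.1159]
  blob side 9 396 165 [ 0.4251 -0.2255  0.174 ]
  blob side 9 392 181 [ 0.4298 -0.2285  0.1363]
  blob side 19 388 188 [ 0.4366 -0.2281  0.1201]
  blob side 7 341 250 [ 0.5283 -0.149   0.0161]
side diff scoop region 647 else 0 40
[([391.0, 222.6], 0.7)]
[((np.int32(391), np.int32(0), np.int32(120), np.int32(92), np.int32(6146)),), ((np.int32(382), np.int32(209), np.int32(44), np.int32(27), np.int32(704)),), ((np.int32(316), np.int32(211), np.int32(6), np.int32(6), np.int32(23)),), ((np.int32(315), np.int32(218), np.int32(6), np.int32(6), np.int32(28)),), ((np.int32(361), np.int32(221), np.int32(17), np.int32(10), np.int32(121)),), ((np.int32(394), np.int32(235), np.int32(39), np.int32(26), np.int32(492)),), ((np.int32(365), np.int32(297), np.int32(12), np.int32(19), np.int32(155)),)]
```

```bash
python3 -c "
from h import *
print(ctrl.sign_off())"
```

```text
the job is handed in; nothing more can be done
None
```

I handed the job in at about 26 s: two brass studs are in the white tray, three are still in the jar, none were seen on the bench, and the scoop stands upright where it started.

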